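# Tip the cured castings into the curing box

### The arm

A 6-joint arm with a two-finger parallel gripper is mounted at the origin on the work surface. World frame = base frame: x ahead of the robot, y to its left, z up, the work surface at z = 0. Lengths are in m, angles in rad, forces in N, time in s.
With the tool pointing down it reaches from about 0.325 to 0.85 m from the base axis. Payload 15.5 kg.
Tool frame: the origin (TCP) lies on the mounting face of the last link; the fingertips stand 191 mm ahead of it and the grasp point (between the pads) lies 172 mm ahead of it (ctrl.grip_depth is the distance from the TCP to the grasp point, in m); z points along the fingers, y is the line along which they close (so a half turn about z gives the same grasp; the last joint's range is limited). The gripper opens to 91 mm and grips with 3 to 60 N. Pads are 32 mm wide; open, the fingers measure 118 mm over their backs; the gripper's body (76 mm by 178 mm) begins 60 mm behind the grasp point.
Start: joints at [1.169, 0.494, 1.345, -0, 1.302, -0.096], TCP at [0.189, 0.596, 0.405] pointing down, gripper open.
Joint ranges: [-2.91, 2.91], [-0.82, 2.16], [0.22, 2.67], [-1.22, 4.37], [0.12, 2.79], [-3.08, 3.08]. Speed limits (rad/s): [1.89, 1.89, 2.57, 3.01, 3.01, 3.01].

### API

Orientations are given as a rotation vector (axis times angle).
In Python, from rig import ctrl, cams gives the robot as it stands.
- The arm moves only by the tool step_arm, never from a script. Its argument "steps" is a list of rows, each a list of 3 entries, a list of its own where there are three numbers: the finger opening in mm, from 0 to 91.2, then the shift along the tool's x, y, z in units of 40 mm (1.0 is 40 mm), then the turn about the tool's z in units of 5 degrees (1.0 is 5 degrees). In form: [[grip, [dx, dy, dz], roll], ...]. A call has exactly 5 rows; each row is the pose to reach, as a shift and turn from the pose commanded when the call began, along the tool's axes at that moment; what a row does not reach only later rows make up. A row lasts 1/10 s, in which the tool goes at most 50 mm and 8.59 degrees, less where a joint would pass 70% of its speed; a pose out of reach is approached as far as the arm can. A call with a gripper value outside its range is refused whole. The fingers move at their own pace and stop on an object; the grip force is fixed at half the most. Time passes only in rows, so rows that repeat a pose let the fingers close, or fill a call up. It gives the time, the measured TCP pose, the force, the opening and the grip force at its end, in the units of the state.
- ctrl.get_obs(): the state, without advancing time (a new reading comes with each control period).
- cams.grab_frame(name): name is "scene" or "side" or "wrist"; returns the picture (400x640x3 uint8, red, green, blue); there is no depth.
- cams.camera_info(name): a dict with "fovy" (degrees; the focal length in pixels is half the picture's height over the tangent of half this angle, whatever the lens; pixels are square), "cx", "cy" (the principal point, pixels), "k1" (the pictures are not rectified: a ray, as slopes to the right and down, at radius r is drawn at 1 + k1 r^2 times it, then the intrinsics apply), "T" (4x4, takes a point from camera to world coordinates). Camera axes: x right, y down, z forward; pixel columns grow to the right and rows downward; lengths in m; the calibration is good to about 2 mm. A picture is of the moment at which its call begins: read the wrist's pose just before it. camera_info takes no time and is no camera call; for the wrist camera it gives the pose at the moment of the call.
- ctrl.job_done(): hands the job in; it is judged then, once.
The state is a dict: "clock": time; "q": joint angles; "qd": joint speeds; "joint_efforts": joint torques, N m; "ee_pos": TCP position; "tool_rot": TCP orientation; "ft_force": force on the tool from outside, world axes, zero at the start; "torque": the same for the moment, N m; "grip_width": finger opening in m; "finger_force": force on a finger pad.
Only numpy, scipy, OpenCV 4.12 (cv2) and the standard library are available. Lean on these libraries where they do the work, as an engineer would, in place of code of your own. Each camera call takes 0.05 s, during which the arm holds its last target. There are 200 camera calls.

### The job

Open the curing box: lift the cover's knob out of its notch, slide the cover fully open and let the knob drop into the last notch. Then carry the scoop with its four resin castings level to the box without spilling any, and tip them all into the open compartment from just above it. Lay the empty scoop flat on its black mat again, leave the cover open, and do not push the other things on the bench about.

Things in the scene. Friction and masses are not known exactly. Their poses are not given: they have to be found in the camera images.
- curing_box: white curing box with a notched aluminium rail on its front; it is fixed to the bench. Origin: centre of the underside. Long axis y: 260 along y; the white part is 140 along x (-70 to +70) and 58 tall; the rail runs along its -x side from x = -94 to -70. The half at y > 0 is an open compartment (inside 130 along x, 120 along y, floor 6 above the bench); the half at y < 0 is the solid lamp housing, 58 tall. z up. Sizes in mm
- box_opening (a point): centre of the compartment's mouth, at rim height (58 above the bench); axes as curing_box; the mouth reaches 65 either way along x and about 61 along y. Walls 5 thick. Sizes in mm
- cover (a joint): the flat grey sliding cover (130 square, top 64 above the bench), in m: 0 = shut over the compartment, 0.125 = fully open over the lamp housing, growing as it slides towards the box's -y. It slides easily (about 1 N) but only while its knob is lifted: the knob's foot drops into one of three notches, at 0 (where it starts), 0.0625 (half open) and 0.125 (fully open), each with about 2.5 mm of play either way; end stops at -0.003 and 0.128. Sizes in mm, joint values in m
- knob (a joint): lift of the knob above the notch's bottom, in m: 0 = dropped in, free of the notches above 0.014, top stop at 0.028. It weighs 80 g and falls by itself when let go. Sizes in mm, joint values in m
- knob_grip (a point): the middle of the black knob's grip, an upright cylinder 20 across and 38 tall (19 above and below this point), with a collar 28 across and 6 thick under it. It stands over the notched rail, rides with the cover, and with the knob dropped in it is 100 above the bench. Rail top 64, cover's bracket 71 above the bench. Axes as curing_box. Sizes in mm
- mat: black rubber mat, 190 along x, 170 along y, 3 thick, fixed to the bench; the scoop's place. Origin: centre of the underside. Sizes in mm
- scoop: flat steel scoop: pan 120 along x, 100 along y, 3 thick, walls 20 high (3 thick) at the back (+x) and both sides, open at the front (-x, which roughly faces the robot at the start). A wooden cross bar, 14 along x, 12 tall, 100 along y, bridges the pan on two side uprights. Origin: centre of the underside; z up; 160 g empty. Sizes in mm
- scoop_grip (a point): middle of the scoop's cross bar, 10 behind (+x) and 84 above the scoop's origin; axes as scoop. The bar is free to grasp from above, fingers in front of and behind it. Sizes in mm
- scoop_pan (a point): centre of the pan's floor, 3 above the scoop's origin; axes as scoop. Sizes in mm
- scoop_lip (a point): middle of the pan's open front edge, 60 in front (-x) of scoop_pan; axes as scoop. Sizes in mm
- piece_round: round domed casting, 28 across, 11.5 thick, cream resin, 14 g, lying loose on the scoop's pan; slides off steel at a slope of some 25 to 36 degrees. Origin: centre of its underside. Sizes in mm
- piece_hex: six-sided casting, 30 across, 11 thick, cream resin, 14 g, lying loose on the scoop's pan; slides off steel at a slope of some 25 to 36 degrees. Origin: centre of its underside. Sizes in mm
- piece_bar: bar-shaped casting, 30 x 14 x 11, cream resin, 14 g, lying loose on the scoop's pan; slides off steel at a slope of some 25 to 36 degrees. Origin: centre of its underside. Sizes in mm
- piece_square: square casting, 22 x 22 x 11, cream resin, 14 g, lying loose on the scoop's pan; slides off steel at a slope of some 25 to 36 degrees. Origin: centre of its underside. Sizes in mm
- cup: bystander: white paper cup, 92 tall, 74 across the rim, a stick standing in it to 140; sizes in mm, origin: centre of the underside
- flower_bowl: bystander: clear bowl of dried flowers, 104 across, 50 tall; sizes in mm, origin: centre of the underside
- scissors: bystander: black-handled steel scissors lying flat, about 170 long, 80 wide, 9 thick; x points to the blade tips; sizes in mm, origin: centre of the underside
- mould: bystander: white silicone mould, oval ring 78 by 58, 12 tall; sizes in mm, origin: centre of the underside
- stir_stick: bystander: wooden stick 140 x 8 x 5, along its x; sizes in mm, origin: centre of the underside
- resin_bottle: bystander: clear bottle, 52 across, 120 tall; sizes in mm, origin: centre of the underside
- hardener_jar: bystander: amber jar, 60 across, 75 tall; sizes in mm, origin: centre of the underside
- tweezers: bystander: steel tweezers lying flat, 120 x 12 x 6, along x; sizes in mm, origin: centre of the underside

How it is judged:
By the outcome, as a careful person would: the job done as asked, in the order asked, and still so for the second after the job is handed in, with the robot touching nothing.
It also fails if it takes over 67 s, if anything falls off the work surface, if the arm or the gripper's body presses on something with over 40 N, if the wrist force passes 120 N, or if a joint passes its speed limit or range.

## Working session

There is one attempt and no reset: what is moved stays moved. The work goes in short steps, Python scripts to look and compute and a tool call to move; the robot and the scene stay as the last step left them, time stands still between calls to the robot, and variables do not carry over. Pictures are saved under pics/ and viewed, at most 10 in all, crops included, and the job is handed in when it is done.

Besides the shell and the picture viewer there is one more tool, called after "Call:" as name(argument=value, ...) on one line, values as JSON. step_arm: Moves the arm, as the interface text tells. Its arguments: {"type":"object","properties":{"steps":{"type":"array","items":{"type":"array"}}},"required":["steps"]}

```bash
mkdir -p pics; ls
cat > h.py <<'E'
import numpy as np, cv2
from rig import ctrl, cams
def grab(n,f):
    i=cams.camera_info(n); im=cams.grab_frame(n); cv2.imwrite('pics/'+f,im[:,:,::-1]); np.savez('pics/'+f+'.npz',T=i['T'],c=[i['fovy'],i['cx'],i['cy'],i['k1']]); return im
def load(f): d=np.load('pics/'+f+'.npz'); return d['T'],d['c']
def ray(f,u,v):
    T,(fo,cx,cy,k)=load(f); F=200/np.tan(np.radians(fo)/2)
    a=np.array([(u-cx)/F,(v-cy)/F]); s=a.copy()
    for _ in range(30): s=a/(1+k*(s@s))
    return T[:3,3],T[:3,:3]@np.array([s[0],s[1],1])
def onz(f,u,v,z):
    o,d=ray(f,u,v); return o+d*(z-o[2])/d[2]
def proj(f,P):
    T,(fo,cx,cy,k)=load(f); F=200/np.tan(np.radians(fo)/2)
    p=T[:3,:3].T@(np.array(P)-T[:3,3]); s=p[:2]/p[2]; s=s*(1+k*(s@s)); return s*F+[cx,cy]
def tri(f,a,g,b):
    o,d=ray(f,*a);p,e=ray(g,*b)
    s=np.linalg.lstsq(np.c_[d,-e],p-o,rcond=None)[0]; A=o+d*s[0];B=p+e*s[1]
    return (A+B)/2,np.linalg.norm(A-B)
E
python3 - <<'E'
from h import *
for n in ['scene','side','wrist']: grab(n,n+'1.png'); print(n,cams.camera_info(n))
o=ctrl.get_obs(); print(o)
E
```

```text
pics
scene {'fovy': 43.64849441940929, 'cx': 311.07715663501284, 'cy': 211.33045848270692, 'k1': 0.043128514057973175, 'T': array([[-0.21638368,  0.57480255, -0.78916419,  1.65656313],
       [ 0.97620318,  0.11551534, -0.18353079,  0.24106842],
       [-0.0143334 , -0.81009767, -0.58611972,  0.88202447],
       [ 0.        ,  0.        ,  0.        ,  1.        ]])}
side {'fovy': 51.048966771680945, 'cx': 314.8979785038721, 'cy': 201.43316847472215, 'k1': -0.01626441230660115, 'T': array([[ 0.98823443, -0.10119713,  0.1146815 ,  0.43643242],
       [-0.15275254, -0.69080817,  0.70671828, -0.81028099],
       [ 0.00770506, -0.71592123, -0.69813854,  0.8844977 ],
       [ 0.        ,  0.        ,  0.        ,  1.        ]])}
wrist {'fovy': 59.47238076336349, 'cx': 327.3637533611446, 'cy': 200.53210326018686, 'k1': 0.010852376654544214, 'T': array([[ 3.02930575e-01,  9.15901601e-01,  2.63357789e-01,
         1.12189719e-01],
       [ 9.53012573e-01, -2.91041606e-01, -8.40346270e-02,
         6.18344407e-01],
       [-3.19375546e-04,  2.76439942e-01, -9.61031142e-01,
         3.84509109e-01],
       [ 0.00000000e+00,  0.00000000e+00,  0.00000000e+00,
         1.00000000e+00]])}
{'clock': 0.15, 'q': array([ 1.16846330e+00,  4.94053481e-01,  1.34596852e+00, -1.14378417e-06,
        1.30250650e+00, -9.55051199e-02]), 'qd': array([ 1.92801723e-04, -7.08398928e-04, -4.16382062e-03, -8.52614490e-05,
       -1.37395957e-03, -5.57304418e-04]), 'joint_efforts': array([ 2.73082973e-03, -8.79197216e+01, -3.82050312e+01,  7.07498007e-02,
        5.03060874e-02, -1.49051370e-04]), 'ee_pos': array([0.18873035, 0.59571047, 0.40427393]), 'tool_rot': array([-4.80040207e-01, -3.10446806e+00,  1.42504442e-03]), 'ft_force': array([ 0.54351643,  0.23882805, -0.29615536]), 'torque': array([-0.03270336, -0.03324888,  0.03133089]), 'finger_force': 0.0, 'grip_width': 0.09132955641196672}
```

View pics/scene1.png

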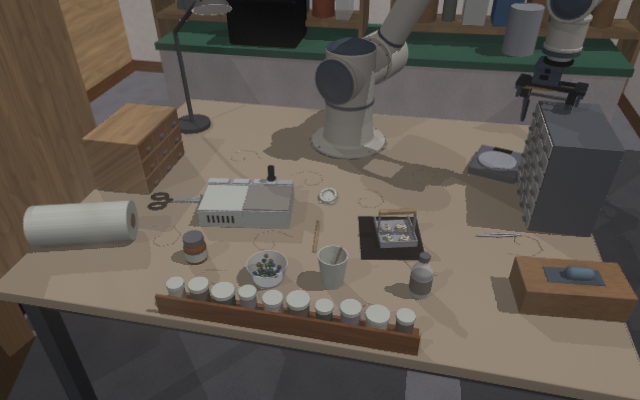

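View pics/side1.png

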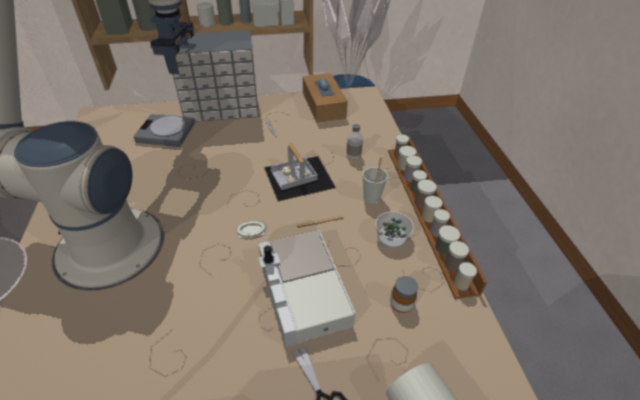

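Scene: knob at about (271,173), box (200-295,180-225), scoop on its mat at (395,230), cup (333,268) and bottle (421,278). Side: knob (268,255), scoop (293,170). Next I'll enlarge these.

Run:
```python
import cv2,numpy as np
a=cv2.imread('pics/scene1.png');b=cv2.imread('pics/side1.png')
R=lambda i,x,y:cv2.resize(i[y:y+75,x:x+100],(400,300),interpolation=cv2.INTER_CUBIC)
# crops 100x75, x4
c=np.vstack([np.hstack([R(a,200,155),R(a,350,195)]),np.hstack([R(b,250,235),R(b,255,135)])])
cv2.imwrite('pics/c1.png',c)
```

```text
(no output)
```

View pics/c1.png

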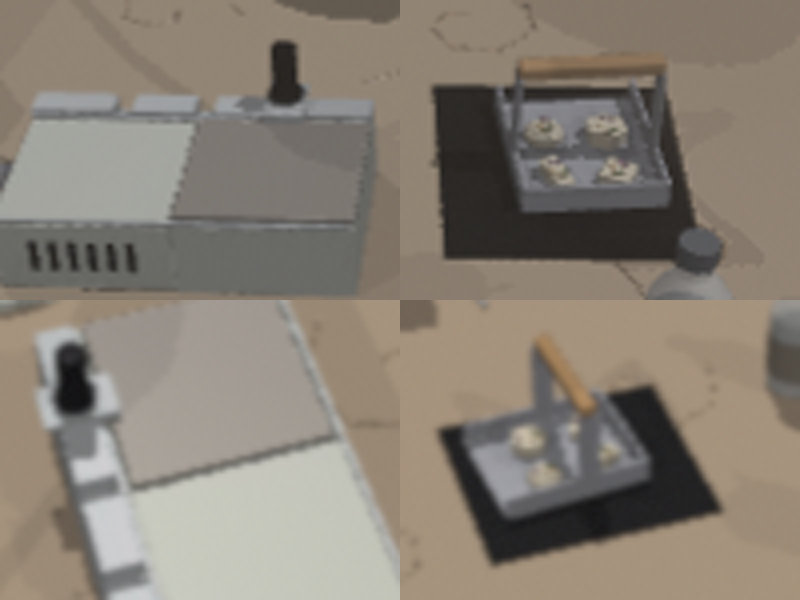

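The crops show (scene) the knob grip's middle at about (271.2,171.5), with bar ends (380.2,211.7) and (415.7,210.7). In the side view, the knob is at (268,253) and bar ends at (302.5,161.2) and (291.2,146.2).

Run:
```python
from h import *
S,D='scene1.png','side1.png'
np.set_printoptions(precision=4,suppress=True)
print('knob',tri(S,(271.2,171.5),D,(268,253)))
l=tri(S,(380.2,211.7),D,(302.5,161.2));r=tri(S,(415.7,210.7),D,(291.2,146.2));print('bar',l,r,np.linalg.norm(l[0]-r[0]),(l[0]+r[0])/2)
e=r[0]-l[0];print('scoop yaw',np.degrees(np.arctan2(-e[0],e[1])))
a,b=onz(S,209.5,178.7,.064),onz(S,293,180.2,.064);print('rail',a,b,np.linalg.norm(a-b));e=b-a;print(np.degrees(np.arctan2(-e[0],e[1])))
a,b=onz(S,200,210,.058),onz(S,289.5,210.5,.058);print('back',a,b);e=b-a;print(np.degrees(np.arctan2(-e[0],e[1])))
for n,p in dict(mA=(358.3,216.5),mB=(361,259.5),mC=(424,259.5),mD=(417,217)).items(): print(n,onz(S,*p,.003))
for n,p in dict(mA=(265,168),mB=(279,199),mC=(335,188),mD=(319,157)).items(): print(n,onz(D,*[p[0],p[1]-0.5],.003))
for n,p in dict(cup=(333,252),bottle=(424.5,257),jar=(193,240),bowl=(267,262)).items(): print(n,onz(S,*p,dict(cup=.092,bottle=.12,jar=.075,bowl=.05)[n]))
from scipy.spatial.transform import Rotation as R
o=ctrl.get_obs();print(R.from_rotvec(o['tool_rot']).as_matrix())
```

```text
knob (array([ 0.4265, -0.1683,  0.0968]), np.float64(0.005334890223081386))
bar (array([0.556 , 0.1749, 0.0888]), np.float64(0.0035111163293248615)) (array([0.5301, 0.266 , 0.0837]), np.float64(0.009874886883196855)) 0.09483144314953773 [0.543  0.2204 0.0863]
scoop yaw 15.869204949026361
rail [ 0.4494 -0.3592  0.064 ] [ 0.4074 -0.1045  0.064 ] 0.2581729103235032
9.354016339744753
back [ 0.6029 -0.3272  0.058 ] [ 0.5552 -0.0776  0.058 ]
10.814542343805119
mA [0.471  0.1082 0.003 ]
mB [0.659  0.1422 0.003 ]
mC [0.6255 0.304  0.003 ]
mD [0.4395 0.2769 0.003 ]
mA [0.4435 0.2636 0.003 ]
mB [0.4754 0.1104 0.003 ]
mC [0.6529 0.1345 0.003 ]
mD [0.6283 0.2955 0.003 ]
cup [0.7465 0.0822 0.092 ]
bottle [0.7538 0.2964 0.12  ]
jar [ 0.7519 -0.2812  0.075 ]
bowl [ 0.7686 -0.0807  0.05  ]
[[-0.9533  0.302  -0.0004]
 [ 0.302   0.9533 -0.0009]
 [ 0.0001 -0.0009 -1.    ]]
```

The moves only allow roll about the tool's z, so I need to know how the arm behaves at its reach limit. I'll test that upward, where nothing is in the way.

Call:
step_arm(steps=[[91,[0,0,-1.25],0],[91,[0,0,-2.5],0],[91,[0,0,-3.75],0],[91,[0,0,-5],0],[91,[0,0,-6.25],0]])

```text
clock: 0.65
ee_pos: [0.1885, 0.5953, 0.6568]
tool_rot: [-0.48, -3.105, 0.0]
ft_force: [0.3, 1.4, 0.4]
grip_width: 0.0909
finger_force: 0.0
```

Call:
step_arm(steps=[[91,[0,0,-1.25],0],[91,[0,0,-2.5],0],[91,[0,0,-3.75],0],[91,[0,0,-5],0],[91,[0,0,-6.25],0]])

```text
clock: 1.15
ee_pos: [0.1813, 0.5711, 0.8559]
tool_rot: [-0.48, -3.104, -0.011]
ft_force: [0.2, 2.1, -1.3]
grip_width: 0.0907
finger_force: 0.0
```

Call:
step_arm(steps=[[91,[0,0,-1.25],0],[91,[0,0,-2.5],0],[91,[0,0,-3.75],0],[91,[0,0,-5],0],[91,[0,0,-6.25],0]])

```text
clock: 1.65
ee_pos: [0.1555, 0.4905, 0.92]
tool_rot: [0.479, 3.097, 0.069]
ft_force: [-0.1, -1.0, 0.4]
grip_width: 0.0914
finger_force: 0.0
```

Run:
```python
from h import *
from scipy.spatial.transform import Rotation as R
o=ctrl.get_obs();print(o['q'],o['ee_pos']);print(R.from_rotvec(o['tool_rot']).as_matrix())
```

```text
[ 1.14611747  0.34047963  0.22114234  0.00941619  2.53541966 -0.10999636] [0.15545182 0.49052839 0.9200057 ]
[[-9.53298136e-01  3.01731124e-01  1.34533539e-02]
 [ 3.02030885e-01  9.52338165e-01  4.27710612e-02]
 [ 9.32179915e-05  4.48369013e-02 -9.98994316e-01]]
```

Call:
step_arm(steps=[[91,[0,0,1],0],[91,[0,0,2],0],[91,[0,0,3],0],[91,[0,0,4],0],[91,[0,0,5],0]])

```text
clock: 2.15
ee_pos: [0.1581, 0.4991, 0.7182]
tool_rot: [0.479, 3.097, 0.07]
ft_force: [0.7, 0.8, 1.4]
grip_width: 0.091
finger_force: 0.0
```

Tilt gained at the reach limit persists in the commanded pose. I'll use that later to tip the scoop. First comes the knob.

```bash
cat >> h.py <<'E'
from scipy.spatial.transform import Rotation as R
np.set_printoptions(precision=4,suppress=True)
def state():
    o=ctrl.get_obs(); M=R.from_rotvec(o['tool_rot']).as_matrix(); return o,M,o['ee_pos']+ctrl.grip_depth*M[:,2]
def plan(g,head=None,gp=None,M=None):
    """g grasp point target, head = heading (deg) of tool y mod 180; prints shift units at the TCP, roll units (measured)"""
    o,M0,p0=state(); M=M0 if M is None else M; p=p0 if gp is None else gp
    h=np.degrees(np.arctan2(M[1,1],M[0,1])); r=0
    if head is not None: r=((h-head+90)%180-90)/5
    d=M.T@(np.array(g)-p)/.04
    print('clk',round(o['clock'],2),'q',o['q'],'gp',p,'tilt',np.degrees(np.arccos(-M[2,2])),'head',h,'SHIFT',d,'rows',np.linalg.norm(d)*40/50,'ROLL',r)
    with open('log.txt','a') as f: f.write(repr((o['q'].tolist(),o['ee_pos'].tolist(),o['tool_rot'].tolist()))+'\n')
E
python3 - <<'E'
from h import *
plan([.47,.2,.3],100)
plan([.428,-.168,.2],100)
E
```

```text
clk 2.15 q [ 1.1483  0.1896  0.991   0.0056  1.9163 -0.1137] gp [0.1604 0.5065 0.5463] tilt 2.5723467193807497 head 72.42131211144746 SHIFT [-9.6931 -5.2382  5.928 ] rows 10.009132414623716 ROLL -5.5157375777105075
clk 2.15 q [ 1.1483  0.1896  0.991   0.0056  1.9163 -0.1137] gp [0.1604 0.5065 0.5463] tilt 2.5723467193807497 head 72.42131211144746 SHIFT [-11.4709 -14.4288   8.0174] rows 16.08078617575386 ROLL -5.5157375777105075
```

Call:
step_arm(steps=[[60,[-1,-0.55,0.6],0],[60,[-2,-1.1,1.2],0],[60,[-3,-1.65,1.8],0],[60,[-4,-2.2,2.4],0],[60,[-5,-2.7,3],0]])

```text
clock: 2.65
ee_pos: [0.3142, 0.3442, 0.5978]
tool_rot: [0.478, 3.097, 0.071]
ft_force: [0.8, 1.6, -0.2]
grip_width: 0.0604
finger_force: 0.0
```

Call:
step_arm(steps=[[60,[-1,-0.55,0.6],-1.2],[60,[-2,-1.1,1.2],-2.4],[60,[-3,-1.65,1.8],-3.6],[60,[-4,-2.2,2.4],-4.8],[60,[-4.7,-2.55,2.9],-5.5]])

```text
clock: 3.15
ee_pos: [0.4646, 0.1951, 0.477]
tool_rot: [-0.275, 3.112, 0.066]
ft_force: [0.6, 0.6, 0.2]
grip_width: 0.0596
finger_force: 0.0
```

Run:
```python
from h import *
plan([.428,-.168,.2],100)
```

```text
clk 3.15 q [ 0.2666  0.2455  1.539   0.0396  1.333  -1.4897] gp [0.4669 0.2026 0.3052] tilt 2.6043682924415545 head 100.1425412458059 SHIFT [ 2.6354 -9.0478  2.2123] rows 7.743968669086338 ROLL 0.028508249161180287
```

Call:
step_arm(steps=[[60,[0.3,-1.1,0.25],0],[60,[0.6,-2.2,0.5],0],[60,[0.9,-3.3,0.75],0],[60,[1.2,-4.4,1],0],[60,[1.5,-5.5,1.25],0]])

```text
clock: 3.65
ee_pos: [0.4425, -0.0291, 0.4175]
tool_rot: [-0.27, 3.112, 0.067]
ft_force: [0.8, 0.4, 0.3]
grip_width: 0.0599
finger_force: 0.0
```

Call:
step_arm(steps=[[60,[0.3,-1.1,0.25],0],[60,[0.6,-2.2,0.5],0],[60,[1,-3.2,0.8],0],[60,[1.15,-3.55,1],0],[60,[1.15,-3.55,1],0]])

```text
clock: 4.15
ee_pos: [0.4222, -0.1751, 0.3701]
tool_rot: [-0.266, 3.114, 0.068]
ft_force: [-0.2, 1.0, -0.3]
grip_width: 0.06
finger_force: 0.0
```

Run:
```python
from h import *
plan([.428,-.168,.105],100); grab('wrist','w2.png'); print(proj('w2.png',[.4265,-.1683,.119]))
```

```text
clk 4.15 q [-0.5398  0.3061  1.7867  0.051   1.0624 -2.3059] gp [ 0.4242 -0.1674  0.1983] tilt 2.6578553092475796 head 99.77129288581868 SHIFT [-0.0457 -0.13    2.3303] rows 1.8674848756452522 ROLL -0.04574142283626372
[321.5743 220.0231]
```

View pics/w2.png

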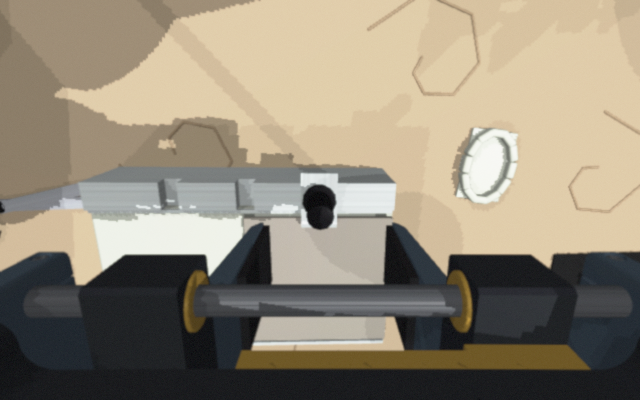

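The wrist view shows the knob top near (319.5,215) and the collar near (319,200). The rail runs from (82,182) to (395,183) and the cover's right edge is at about x=385, so the tool is well aligned with the box.

Run:
```python
from h import *
im=cv2.imread('pics/w2.png');g=im.max(2)
m=(g[170:240,290:350]<45).astype('u1');n,l,s,c=cv2.connectedComponentsWithStats(m);print(s,c)
for r in range(185,232,3): 
  x=np.where(m[r-170])[0]; print(r,(x.min()+290,x.max()+290) if len(x) else '')
k=onz('w2.png',319.5,216,.119);print('knob',k)
a,b=onz('w2.png',82,212,.064),onz('w2.png',395,212,.064);e=b-a;print(a,b,np.degrees(np.arctan2(-e[0],e[1])))
plan([k[0],k[1],.105],100)
```

```text
[[   0    0   60   70 3208]
 [  13   16   31   43  992]] [[29.788  34.0907]
 [28.5685 35.8236]]
185 
188 (np.int64(310), np.int64(326))
191 (np.int64(307), np.int64(330))
194 (np.int64(305), np.int64(331))
197 (np.int64(304), np.int64(333))
200 (np.int64(304), np.int64(333))
203 (np.int64(303), np.int64(333))
206 (np.int64(305), np.int64(332))
209 (np.int64(306), np.int64(331))
212 (np.int64(308), np.int64(327))
215 (np.int64(308), np.int64(330))
218 (np.int64(308), np.int64(331))
221 (np.int64(309), np.int64(330))
224 (np.int64(311), np.int64(328))
227 (np.int64(315), np.int64(325))
230 
knob [ 0.4238 -0.1702  0.119 ]
[ 0.4697 -0.3612  0.064 ] [ 0.4293 -0.1017  0.064 ] 8.855761166112453
clk 4.2 q [-0.5374  0.3049  1.7864  0.0514  1.0632 -2.3044] gp [ 0.4247 -0.1662  0.1989] tilt 2.6674869193511617 head 99.8216407331312 SHIFT [ 0.0854 -0.1936  2.3411] rows 1.8805109594127845 ROLL -0.03567185337375918
```

Call:
step_arm(steps=[[60,[0.04,-0.18,0.8],0],[60,[0.04,-0.18,1.6],0],[60,[0.04,-0.18,2.3],0],[60,[0.04,-0.18,2.3],0],[20,[0.04,-0.18,2.3],0]])

```text
clock: 4.7
ee_pos: [0.4243, -0.176, 0.2797]
tool_rot: [-0.272, 3.112, 0.067]
ft_force: [0.8, 0.1, 0.6]
grip_width: 0.0545
finger_force: 0.0
```

Call:
step_arm(steps=[[10,[0,0,0],0],[10,[0,0,0],0],[10,[0,0,0],0],[10,[0,0,0],0],[10,[0,0,0],0]])

```text
clock: 5.2
ee_pos: [0.424, -0.1768, 0.2794]
tool_rot: [-0.27, 3.111, 0.066]
ft_force: [-0.8, -0.0, 5.4]
grip_width: 0.02
finger_force: 30.0
```

Run:
```python
from h import *
o,M,p=state(); y=np.radians(9.3); u=np.array([np.sin(y),-np.cos(y),0])
print('lift units',M.T@[0,0,.021]/.04,'slide units',M.T@(u*.125)/.04,'down',M.T@[0,0,-.021]/.04); plan(p,99.3)
```

```text
lift units [-0.0114  0.0211 -0.5244] slide units [ 0.0325 -3.1223 -0.1266] down [ 0.0114 -0.0211  0.5244]
clk 5.2 q [-0.541   0.4538  1.8854  0.0616  0.8133 -2.3276] gp [ 0.4265 -0.1693  0.1076] tilt 2.624593117649817 head 99.94686675715084 SHIFT [0. 0. 0.] rows 0.0 ROLL 0.12937335143016923
```

Call:
step_arm(steps=[[10,[0,0,-0.3],0],[10,[-0.01,0.02,-0.53],0],[10,[-0.01,0.02,-0.53],0],[10,[0,-0.5,-0.55],0],[10,[0,-1.2,-0.58],0]])

```text
clock: 5.7
ee_pos: [0.4317, -0.2246, 0.3001]
tool_rot: [-0.272, 3.112, 0.067]
ft_force: [0.4, 1.8, -1.0]
grip_width: 0.0195
finger_force: 29.9
```

Call:
step_arm(steps=[[10,[0.01,-0.7,-0.03],0],[10,[0.02,-1.3,-0.05],0],[10,[0.02,-1.9,-0.08],0],[10,[0.02,-1.9,-0.08],0],[10,[0.02,-1.9,-0.08],0]])

```text
clock: 6.2
ee_pos: [0.4437, -0.2997, 0.2998]
tool_rot: [-0.269, 3.112, 0.067]
ft_force: [-1.7, -0.3, -0.9]
grip_width: 0.0193
finger_force: 30.0
```

Run:
```python
from h import *
o,M,p=state(); print(p, p-np.array([.4265,-.1693,.1076]),np.hypot(*(p-np.array([.4265,-.1693,.1076]))[:2]),o['ft_force'],o['grip_width'])
```

```text
[ 0.446  -0.2921  0.128 ] [ 0.0195 -0.1228  0.0204] 0.12432872702958248 [-1.727  -0.2885 -0.9285] 0.019257585167509007
```

Call:
step_arm(steps=[[10,[0,0,0.1],0],[40,[0,0,0.1],0],[60,[0,0,0.1],0],[60,[0,0,0.1],0],[60,[0,0,-0.7],0]])

```text
clock: 6.7
ee_pos: [0.4432, -0.3003, 0.326]
tool_rot: [-0.271, 3.115, 0.073]
ft_force: [-0.3, -0.3, 1.0]
grip_width: 0.0485
finger_force: 0.0
```

Call:
step_arm(steps=[[91,[0,0,-0.8],0],[91,[0,0,-1.6],0],[91,[0,0,-2.4],0],[91,[0,0,-2.4],0],[91,[0,0,-2.4],0]])

```text
clock: 7.2
ee_pos: [0.4425, -0.3053, 0.4247]
tool_rot: [-0.27, 3.11, 0.065]
ft_force: [-1.3, 0.3, -0.4]
grip_width: 0.0884
finger_force: 0.0
```

Run:
```python
from h import *
plan([0,0,0]); grab('wrist','w3.png'); grab('side','s3.png')
a=cv2.imread('pics/w3.png');b=cv2.imread('pics/s3.png')[200:350,230:380]
cv2.imwrite('pics/c3.png',np.hstack([cv2.resize(a,(480,300)),cv2.resize(b,(300,300))]))
```

```text
clk 7.2 q [-0.7278  0.3534  1.5293  0.044   1.2764 -2.4851] gp [ 0.4451 -0.2979  0.2528] tilt 2.606075160956211 head 99.95604903852578 SHIFT [9.8187 9.0017 6.4646] rows 11.845068680221832 ROLL 0
```

View pics/c3.png

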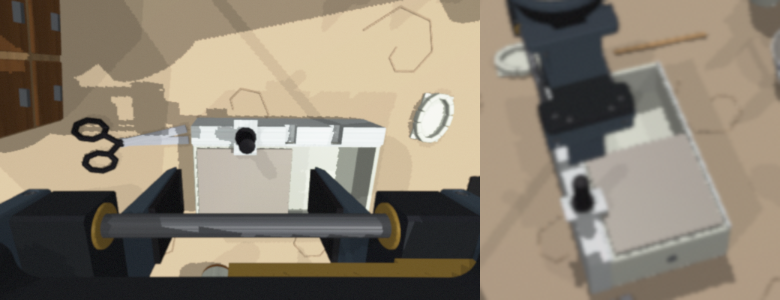

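The cover is open over the housing, with the knob at the left end of the rail near (328,196) in full-size pixels. I'll check that it dropped.

Run:
```python
from h import *
im=cv2.imread('pics/w3.png');m=(im.max(2)[160:220,300:355]<45).astype('u1')
for r in range(164,212,3):
  x=np.where(m[r-160])[0]; print(r,(x.min()+300,x.max()+300) if len(x) else '',end=' ')
print()
for z in (0,.02):
  print(z,'top',proj('w3.png',[.4458,-.2922,.119+z]),'collar',proj('w3.png',[.4458,-.2922,.081+z]),'sidetop',proj('s3.png',[.4458,-.2922,.119+z]),proj('s3.png',[.4458,-.2922,.081+z]))
im=cv2.imread('pics/s3.png');m=(im.max(2)[275:320,265:300]<60).astype('u1')
for r in range(275,318,3):
  x=np.where(m[r-275])[0]; print(r,(x.min()+265,x.max()+265) if len(x) else '',end=' ')
```

```text
164  167  170  173 (np.int64(319), np.int64(334)) 176 (np.int64(317), np.int64(336)) 179 (np.int64(315), np.int64(338)) 182 (np.int64(315), np.int64(339)) 185 (np.int64(315), np.int64(339)) 188 (np.int64(316), np.int64(338)) 191 (np.int64(317), np.int64(333)) 194 (np.int64(319), np.int64(337)) 197 (np.int64(320), np.int64(337)) 200 (np.int64(322), np.int64(336)) 203 (np.int64(326), np.int64(331)) 206  209  
0 top [328.2423 196.6289] collar [326.5355 185.1535] sidetop [279.7246 289.2486] [280.6035 298.9892]
0.02 top [329.3195 203.8709] collar [327.3847 190.8632] sidetop [279.2411 283.8861] [280.1473 293.9337]
275  278  281  284  287  290 (np.int64(278), np.int64(282)) 293 (np.int64(277), np.int64(283)) 296 (np.int64(278), np.int64(283)) 299 (np.int64(277), np.int64(285)) 302 (np.int64(277), np.int64(285)) 305 (np.int64(279), np.int64(282)) 308  311  314  317
```

The knob dropped into the last notch: its top and collar match the lift = 0 predictions. Next I'll fit a small kinematic model, so I can plan a leaned grasp and tip with roll about the tool's axis.

```bash
cat >> h.py <<'E'
def fk(q,p):
    a1,h,L2,e,L3,d=p; Z=lambda t:R.from_rotvec([0,0,t]).as_matrix(); Y=lambda t:R.from_rotvec([0,t,0]).as_matrix()
    A=Z(q[0]); x=A@[a1,0,h]; A=A@Y(q[1]); x=x+A@[0,0,L2]; A=A@Y(q[2]); x=x+A@[e,0,L3]; A=A@Z(q[3])@Y(q[4])@Z(q[5]); x=x+A@[0,0,d]; return x,A
E
python3 - <<'E'
from h import *
from scipy.optimize import least_squares
D=[eval(l) for l in open('log.txt')]
D+=[([1.16846330e+00,4.94053481e-01,1.34596852e+00,0,1.30250650e+00,-9.55051199e-02],[0.18873035,0.59571047,0.40427393],[-4.80040207e-01,-3.10446806e+00,1.42504442e-03]),([1.14611747,.34047963,.22114234,.00941619,2.53541966,-.10999636],[.15545182,.49052839,.9200057],[.479,3.097,.069])]
for q,p,r in D[:4]: print(fk(q,[0,0,0,0,0,0])[1]-R.from_rotvec(r).as_matrix())
f=lambda P:np.concatenate([fk(q,P)[0]-p for q,p,r in D])
s=least_squares(f,[0,.3,.4,0,.4,.1]);print(s.x,np.abs(s.fun).max(),len(D)); print(np.linalg.svd(s.jac)[1])
np.save('kin.npy',s.x)
E
```

```text
[[ 0.6516 -1.255   0.    ]
 [-1.2544 -0.6503 -0.    ]
 [-0.045  -0.0448  0.    ]]
[[ 0.6516 -1.255   0.    ]
 [-1.2544 -0.6503 -0.    ]
 [-0.045  -0.0448  0.    ]]
[[ 1.1603 -0.8084 -0.    ]
 [-0.8083 -1.1588 -0.    ]
 [-0.0198 -0.0611  0.    ]]
[[ 1.155  -0.8159 -0.    ]
 [-0.8157 -1.1535 -0.    ]
 [-0.0231 -0.0614 -0.    ]]
[-0.0476  1.4384  0.6785  0.0669  0.3867  1.4656] 0.05708250425127448 9
[5.8135 4.1517 1.2893 1.1187 0.216  0.0749]
```

Run:
```python
from h import *
from scipy.optimize import least_squares
import re
s=open('h.py').read(); i=s.index('def fk'); s=s[:i]+'''def fk(q,p):
    a1,h,L2,e,L3,d,b,w=p; Z=lambda t:R.from_rotvec([0,0,t]).as_matrix(); Y=lambda t:R.from_rotvec([0,t,0]).as_matrix()
    A=Z(q[0]); x=A@[a1,b,h]; A=A@Y(q[1]); x=x+A@[0,0,L2]; A=A@Y(q[2]); x=x+A@[e,0,L3]; A=A@Z(q[3])@Y(q[4]); x=x+A@[w,0,d]; A=A@Z(q[5]+C6); return x,A
C6=0
'''
D=[eval(l) for l in open('log.txt')]
exec(s[s.index('def fk'):])
M=fk(D[0][0],[0]*8)[1].T@R.from_rotvec(D[0][2]).as_matrix(); c=np.arctan2(M[1,0],M[0,0]); print(c)
open('h.py','w').write(s.replace('C6=0\n','C6=%r\n'%float(c)))
D+=[([1.16846330e+00,4.94053481e-01,1.34596852e+00,0,1.30250650e+00,-9.55051199e-02],[0.18873035,0.59571047,0.40427393],0),([1.14611747,.34047963,.22114234,.00941619,2.53541966,-.10999636],[.15545182,.49052839,.9200057],0)]
f=lambda P:np.concatenate([np.concatenate([fk(q,P)[0]-p for q,p,r in D])*100,(P-[0,.3,.4,0,.4,.1,0,0])*.01])
s=least_squares(f,[0,.3,.4,0,.4,.1,0,0]);print(s.x,np.abs(s.fun[:-8]).max()/100,len(D)); np.save('kin.npy',s.x)
```

```text
1.5707963267948966
[-0.      0.2566  0.5968  0.1179  0.3844  0.1619  0.0596  0.    ] 1.2270967711391911e-07 9
```

```bash
cat > sim.py <<'E'
from h import *
from scipy.optimize import least_squares
P=np.load('kin.npy'); LO=np.array([-2.91,-.82,.22,-1.22,.12,-3.08]);HI=np.array([2.91,2.16,2.67,4.37,2.79,3.08]);V=.07*np.array([1.89,1.89,2.57,3.01,3.01,3.01])
def ik(q0,x,A,w=1,lim=True):
    f=lambda q:np.r_[w*(fk(q,P)[0]-x),R.from_matrix(A.T@fk(q,P)[1]).as_rotvec(),1e-4*(q-q0)]
    lo,hi=(np.maximum(LO,q0-V)-1e-9,np.minimum(HI,q0+V)+1e-9) if lim else (LO,HI)
    return least_squares(f,np.clip(q0,lo+1e-7,hi-1e-7),bounds=(lo,hi)).x
def call(q,rows,w=1):
    x0,A0=fk(q,P)
    for sh,ro in rows:
        xt=x0+A0@(np.array(sh)*.04); At=A0@R.from_rotvec([0,0,np.radians(5*ro)]).as_matrix()
        x,A=fk(q,P); d=xt-x; n=np.linalg.norm(d); d*=min(1,.05/max(n,1e-9)); r=R.from_matrix(A.T@At).as_rotvec(); m=np.linalg.norm(r); r*=min(1,np.radians(8.59)/max(m,1e-9))
        q=ik(q,x+d,A@R.from_rotvec(r).as_matrix(),w)
    return q
def info(q):
    x,A=fk(q,P); a=-A[:,2]; return dict(q=q,x=x,tilt=np.degrees(np.arccos(a[2])),az=np.degrees(np.arctan2(a[1],a[0])),yh=A[:,1])
E
python3 - <<'E'
from sim import *
for w in (1,2,3,5):
    q=np.array([1.16846330e+00,4.94053481e-01,1.34596852e+00,0,1.30250650e+00,-9.55051199e-02])
    for k in range(3): q=call(q,[((0,0,-1.25*i),0) for i in range(1,6)],w)
    print(w,info(q))
# roll beyond q6 limit near scoop azimuth
x=np.array([.5,.15,.5])
for w in (1,3):
  for sg in (-1,1):
    A=R.from_rotvec([np.pi,0,0]).as_matrix(); 
    q=ik(np.array([.2,.3,1.5,0,1.3,sg*2.9]),x,A@R.from_rotvec([0,0,0]).as_matrix(),1,False)
    # choose q6 near limit by rolling
    q[5]=sg*3.0; print('start',info(q))
    for k in range(5):
        q=call(q,[((0,0,0),sg*1.7*i) for i in range(1,6)],w); print(w,sg,info(q))
E
```

```text
1 {'q': array([ 1.1497,  0.3604,  0.22  ,  0.0017,  2.5538, -0.1128]), 'x': array([0.1584, 0.4999, 0.91  ]), 'tilt': np.float64(0.430131611833529), 'az': np.float64(-106.89640751355891), 'yh': array([0.302 , 0.9533, 0.0075])}
2 {'q': array([ 1.1488,  0.3552,  0.22  ,  0.0068,  2.5334, -0.1095]), 'x': array([0.1584, 0.4999, 0.9128]), 'tilt': np.float64(1.9019490651277655), 'az': np.float64(-107.42375017236846), 'yh': array([0.3019, 0.9528, 0.0332])}
3 {'q': array([ 1.1472,  0.3466,  0.22  ,  0.0151,  2.4983, -0.1043]), 'x': array([0.1584, 0.5   , 0.9176]), 'tilt': np.float64(4.4224960162723), 'az': np.float64(-107.51166389885748), 'yh': array([0.3011, 0.9505, 0.0771])}
5 {'q': array([ 1.1418,  0.319 ,  0.22  ,  0.0397,  2.3777, -0.0905]), 'x': array([0.1588, 0.5011, 0.9349]), 'tilt': np.float64(12.956017012656792), 'az': np.float64(-107.55577288380381), 'yh': array([0.2944, 0.929 , 0.2242])}
start {'q': array([ 1.4894, -0.2223,  2.0953, -0.1245,  1.265 , -3.    ]), 'x': array([-0.0239,  0.2038,  0.451 ]), 'tilt': np.float64(6.807866649283836), 'az': np.float64(178.10764280961703), 'yh
[... 4682 characters left out ...]
376])}
3 1 {'q': array([-0.1464,  0.2318,  1.6708,  0.5862,  1.223 ,  3.08  ]), 'x': array([0.4889, 0.0732, 0.463 ]), 'tilt': np.float64(31.62624474234925), 'az': np.float64(-105.75000354045982), 'yh': array([-0.96  ,  0.28  ,  0.0055])}
3 1 {'q': array([-0.2405,  0.2483,  1.7981,  0.8527,  1.1356,  3.08  ]), 'x': array([0.4784, 0.0578, 0.4372]), 'tilt': np.float64(43.659024886034494), 'az': np.float64(-112.24172971972266), 'yh': array([-0.8593,  0.4953,  0.1271])}
3 1 {'q': array([-0.3061,  0.2909,  1.9436,  1.1635,  1.0589,  3.08  ]), 'x': array([0.4664, 0.051 , 0.4058]), 'tilt': np.float64(54.98416138059371), 'az': np.float64(-119.74198789528447), 'yh': array([-0.6726,  0.6578,  0.3389])}
```

```bash
cat > tip.py <<'E'
from sim import *
Rz=lambda d:R.from_euler('z',d,degrees=True).as_matrix()
M0=np.array([.506,-.156,.058]); Rb=Rz(9.5)
def scoop_pose(s,al,phi,yaw):
    S0=Rz(yaw); a=S0@[0,s*np.sin(np.radians(al)),np.cos(np.radians(al))]
    Q=R.from_rotvec(-np.radians(phi)*a).as_matrix(); return S0,a,Q,Q@S0
def tool(S0,a,flip,Q=np.eye(3)):
    z=-a; y=S0[:,0]*flip; return Q@np.c_[np.cross(y,z),y,z]
if __name__=='__main__':
  for s in (-1,1):
   for al in (50,57):
    for ph in (70,85):
     phi=s*ph; S0,a,Q,S=scoop_pose(s,al,phi,15)
     up=S.T@[0,0,1]; lip=-S[:,0]
     print('s',s,al,phi,'up',up,'lipdir',lip,'margin',up[0]-.727*(up[2]+abs(up[1])))
     L=M0+[0,0,0]-np.r_[lip[:2],0]/np.linalg.norm(lip[:2])*.02
     cor=[S@[-.07,y,0] -S@[-.07,0,0] for y in (-.05,.05)]; zl=.07-min(c[2] for c in cor); L[2]=zl
     print('  corners box frame',[Rb.T@(L+c-M0) for c in cor])
     bar=L+S@[.07,0,.081]; 
     for flip in (-1,1):
       for q4 in (0.8,-.6):
        for q6 in (2.9,-2.9,0):
         for nm,g,A in (('grasp',np.array([.543,.2204,.088]),tool(S0,a,flip)),('tip',bar,tool(S0,a,flip,Q)),('lvl',np.r_[bar[:2],bar[2]+.05],tool(S0,a,flip))):
          x=g-A[:,2]*.172
          q=ik(np.array([np.arctan2(g[1],g[0]),.5,1.7,q4,1.,q6]),x,A,3,False); xx,AA=fk(q,P); e=np.linalg.norm(xx-x)+R.from_matrix(A.T@AA).magnitude()
          if e<.005: print('   ',flip,nm,q)
E
python3 tip.py | awk '!seen[$0]++'
```

```text
s -1 50 -70 up [ 0.7198 -0.324   0.6139] lipdir [-0.174  -0.672  -0.7198] margin 0.03801234697488254
  corners box frame [array([ 0.0417, -0.0151,  0.0444]), array([-0.0254,  0.0516,  0.012 ])]
    -1 grasp [-0.1416  0.8152  1.5855  0.8213  1.296   2.2718]
    -1 tip [-0.7003  0.7195  1.4131  0.4624  1.7614  0.8644]
    -1 lvl [-0.7003  0.6583  1.3775  0.4728  1.8478  2.1309]
    1 grasp [-0.1416  0.8152  1.5855  0.8213  1.296  -0.8698]
    1 tip [-0.7003  0.7195  1.4131  0.4624  1.7614 -2.2772]
    1 lvl [-0.7003  0.6583  1.3775  0.4728  1.8478 -1.0107]
s -1 50 -85 up [ 0.7631 -0.4495  0.4643] lipdir [ 0.0815 -0.6411 -0.7631] margin 0.0987902323638471
  corners box frame [array([ 0.0356, -0.0079,  0.0569]), array([-0.0341,  0.0479,  0.012 ])]
    -1 tip [-0.7413  0.708   1.4529  0.4319  1.7507  0.5586]
    -1 lvl [-0.7413  0.6448  1.4178  0.4414  1.8398  2.0847]
    1 tip [-0.7413  0.708   1.4529  0.4319  1.7507 -2.583 ]
    1 lvl [-0.7413  0.6448  1.4178  0.4414  1.8398 -1.0569]
s -1 57 -70 up [ 0.7881 -0.3005  0.5372] lipdir [-0.1979 -0.5829 -0.7881] margin 0.1790518800794837
  co
[... 1421 characters left out ...]
orners box frame [array([-0.0243, -0.0535,  0.012 ]), array([0.0335, 0.0146, 0.0569])]
    -1 lvl [-0.0242  0.3797  2.0185 -1.2116  0.9027 -2.5447]
    1 lvl [-0.0242  0.3797  2.0185 -1.2116  0.9027  0.5969]
s 1 57 70 up [0.7881 0.3005 0.5372] lipdir [-0.4628  0.4058 -0.7881] margin 0.17905188007948403
  corners box frame [array([-0.009, -0.058,  0.012]), array([0.0343, 0.027 , 0.0421])]
    -1 grasp [ 0.7188  0.9214  1.3962 -0.8576  1.4722 -2.294 ]
    1 grasp [ 0.7188  0.9214  1.3962 -0.8576  1.4722  0.8476]
s 1 57 85 up [0.8355 0.417  0.3579] lipdir [-0.2246  0.5015 -0.8355] margin 0.2721293237136112
  corners box frame [array([-0.0185, -0.0582,  0.012 ]), array([0.0286, 0.0195, 0.0537])]
```

The plan is to build a lean of about 55° toward the scoop's -y by rolling past joint 6's upper limit. Then I grasp the bar with the pads flat, carry it level, and tip with a negative roll. First I go above the scoop, rolling joint 6 towards +3.08.

Call:
step_arm(steps=[[60,[-0.1,0.7,-0.2],1.7],[60,[-0.2,1.4,-0.4],3.4],[60,[-0.3,2.1,-0.6],5.1],[60,[-0.4,2.8,-0.7],6.8],[60,[-0.5,3.5,-0.8],8.5]])

```text
clock: 7.8
ee_pos: [0.4373, -0.1645, 0.4614]
tool_rot: [-0.89, -3.011, -0.073]
ft_force: [0.6, -1.4, -0.6]
grip_width: 0.06
finger_force: 0.0
```

Call:
step_arm(steps=[[60,[0.4,0.6,-0.2],1.7],[60,[0.8,1.2,-0.4],3.4],[60,[1.2,1.8,-0.6],5.1],[60,[1.6,2.4,-0.7],6.8],[60,[2,3,-0.8],8.5]])

```text
clock: 8.3
ee_pos: [0.434, -0.0222, 0.4997]
tool_rot: [-1.908, -2.473, -0.066]
ft_force: [0.6, 0.1, -0.2]
grip_width: 0.0602
finger_force: 0.0
```

Call:
step_arm(steps=[[60,[0.7,0.15,-0.2],1.7],[60,[1.4,0.3,-0.4],3.4],[60,[2.1,0.5,-0.6],5.1],[60,[2.8,0.65,-0.7],6.8],[60,[3.5,0.8,-0.8],8.5]])

```text
clock: 8.8
ee_pos: [0.4283, 0.1186, 0.5376]
tool_rot: [-2.648, -1.632, -0.052]
ft_force: [1.3, -0.4, 0.2]
grip_width: 0.0598
finger_force: 0.0
```

Run:
```python
from h import *
plan([.42,.27,.378],15)
```

```text
clk 8.8 q [0.1203 0.1071 1.5501 0.0422 1.4671 0.5825] gp [0.4303 0.1262 0.3658] tilt 2.599062954108654 head -26.69721590829923 SHIFT [ 3.1063 -1.8491 -0.1508] rows 2.894519185959082 ROLL -8.339443181659846
```

Call:
step_arm(steps=[[60,[0.8,-0.45,0],1.7],[60,[1.6,-0.9,0],3.4],[60,[2.4,-1.3,0],5.1],[60,[3.1,-1.8,0],6.8],[60,[3.1,-1.8,0],8.5]])

```text
clock: 9.3
ee_pos: [0.4184, 0.2634, 0.5432]
tool_rot: [-3.034, -0.641, -0.032]
ft_force: [1.1, -1.3, 0.5]
grip_width: 0.0599
finger_force: 0.0
```

Call:
step_arm(steps=[[60,[0,0,0],1.7],[60,[0,0,0],3.4],[60,[0,0,0],5.1],[60,[0,0,0],6.8],[60,[0,0,0],8.5]])

```text
clock: 9.8
ee_pos: [0.419, 0.2605, 0.5433]
tool_rot: [-3.056, 0.506, -0.007]
ft_force: [0.2, -0.3, 0.4]
grip_width: 0.0602
finger_force: 0.0
```

Run:
```python
from h import *
plan([.42,.27,.378],15); grab('wrist','w4.png')
for p in ([.543,.2204,.087],[.55,.2,.003]): print(proj('w4.png',p))
```

```text
clk 9.8 q [0.4238 0.1803 1.4452 0.0344 1.4876 2.3207] gp [0.421  0.2679 0.3714] tilt 2.554560813563858 head -108.82210535965613 SHIFT [-0.0412 -0.0493 -0.162 ] rows 0.13941233476529485 ROLL 11.235578928068776
[342.013   49.9001]
[354.905   47.4778]
```

View pics/w4.png

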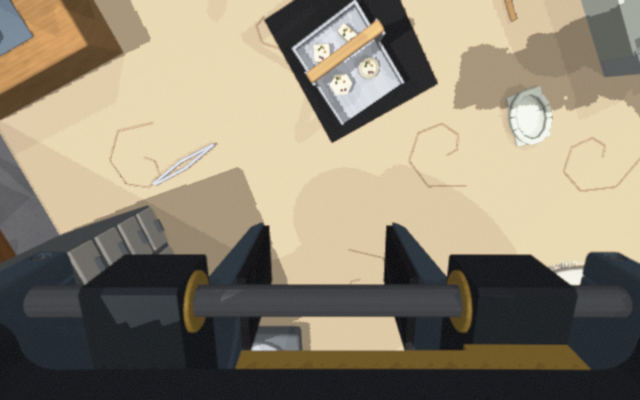

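The bar runs from (311,77) to (380,32), with the pan's open front on the lower side and all four castings on the pan.

Run:
```python
from h import *
im=cv2.imread('pics/w4.png'); h=cv2.cvtColor(im,cv2.COLOR_BGR2HSV)
sub=h[15:90,300:390]; m=((sub[...,0]>8)&(sub[...,0]<25)&(sub[...,1]>110)).astype('u1')
n,l,s,c=cv2.connectedComponentsWithStats(m); k=1+np.argmax(s[1:,4]); print(s[k])
r=cv2.minAreaRect(np.argwhere(l==k)[:,::-1].astype('f4')); b=cv2.boxPoints(r)+[300,15]; print(b)
P=np.array([onz('w4.png',*p,.093) for p in b]); print(P,P.mean(0))
e=[P[1]-P[0],P[2]-P[1]]
for v in e: print(np.linalg.norm(v),np.degrees(np.arctan2(v[1],v[0])))
# mat
m=(h[...,2]<40).astype('u1')[:150,250:450]; n,l,s,c=cv2.connectedComponentsWithStats(m); k=1+np.argmax(s[1:,4])
ct=max(cv2.findContours((l==k).astype('u1'),0,2)[0],key=len); print('mat hull',cv2.approxPolyDP(cv2.convexHull(ct),4,True)[:,0]+[250,0])
for u,v in ((331.5,142),(437,84),(265,19),(341,124),(404,81)): print(onz('w4.png',u,v,.003 if v not in(124,81) else .006))
```

```text
[  7   6  77  60 725]
[[305.1555  73.4738]
 [378.3121  20.0578]
 [384.8436  29.0031]
 [311.6869  82.4191]]
[[0.5324 0.2688 0.093 ]
 [0.558  0.1733 0.093 ]
 [0.547  0.169  0.093 ]
 [0.5206 0.2649 0.093 ]] [0.5395 0.219  0.093 ]
0.09890983804086431 -75.0060784678049
0.011799290499403203 -158.81272039205354
mat hull [[403  16]
 [411  28]
 [406  84]
 [382  42]
 [385  25]]
[0.4387 0.2714 0.003 ]
[0.4677 0.1066 0.003 ]
[0.6236 0.3039 0.003 ]
[0.4591 0.2499 0.006 ]
[0.4865 0.1491 0.006 ]
```

Run:
```python
from sim import *
q0=state()[0]['q']
for w in (2.3,3):
  q=q0.copy()
  for k in range(9):
    q=call(q,[((0,0,0),1.7*i) for i in range(1,6)],w); d=info(q); print(w,k,d['q'],d['x'],d['tilt'],d['az'])
```

```text
2.3 0 [0.4237 0.1803 1.4452 0.0344 1.4877 3.0729] [0.419  0.2605 0.5433] 2.553545657713323 -105.34930002809249
2.3 1 [0.2631 0.1558 1.5154 0.1901 1.4276 3.08  ] [0.4309 0.2091 0.5315] 11.085967095927849 -88.32029927788479
2.3 2 [0.0958 0.1399 1.6176 0.3691 1.3547 3.08  ] [0.4326 0.1588 0.509 ] 20.78530119167293 -91.23403833732381
2.3 3 [-0.0676  0.1426  1.7497  0.5693  1.2733  3.08  ] [0.4248 0.1146 0.4754] 31.05613056989679 -96.49821843485067
2.3 4 [-0.2118  0.1777  1.9099  0.7949  1.1809  3.08  ] [0.4095 0.0822 0.43  ] 41.32270366454099 -103.03165977409695
2.3 5 [-0.3156  0.2643  2.0951  1.0656  1.0748  3.08  ] [0.3886 0.0669 0.3737] 50.38876027942495 -110.57151564937838
2.3 6 [-0.3687  0.4184  2.2923  1.404   0.9971  3.08  ] [0.3609 0.0682 0.3142] 56.542347821039016 -118.01043959711252
2.3 7 [-0.4116  0.6579  2.4985  1.7545  1.0481  3.08  ] [0.3226 0.0747 0.265 ] 59.902219381885054 -123.62809785567106
2.3 8 [-0.4888  1.0673  2.67    1.9677  1.2507  3.08  ] [0.2976 0.0697 0.217 ] 62.20188891894864 -126.27279125281636
3 0 [0.4237 0.1803 1.4452 0.0344 1.4877 3.0729] [0.419  0.2605 0.
[... 241 characters left out ...]
6 -88.49656095643509
3 3 [0.0667 0.1464 1.6749 0.5995 1.3022 3.08  ] [0.4291 0.1766 0.5021] 33.17829008698167 -92.45352488455804
3 4 [-0.0384  0.1621  1.799   0.8366  1.2333  3.08  ] [0.4239 0.1568 0.4752] 44.71146110576995 -97.55688454442961
3 5 [-0.118   0.2042  1.9417  1.1038  1.1717  3.08  ] [0.4157 0.1448 0.4424] 55.98146590096409 -103.719183886264
3 6 [-0.1618  0.2815  2.0966  1.4069  1.1373  3.08  ] [0.4041 0.1413 0.405 ] 66.05761995478322 -110.84810984949891
3 7 [-0.172   0.4066  2.2589  1.7298  1.1791  3.08  ] [0.387  0.1432 0.365 ] 74.20498217701247 -118.33328082399356
3 8 [-0.1812  0.6169  2.4407  1.9824  1.3743  3.08  ] [0.3576 0.143  0.3243] 80.69455446912524 -124.76164431292008
```

Call:
step_arm(steps=[[60,[0,0,0],1.7],[60,[0,0,0],3.4],[60,[0,0,0],5.1],[60,[0,0,0],6.8],[60,[0,0,0],8.5]])

```text
clock: 10.35
ee_pos: [0.419, 0.2604, 0.5435]
tool_rot: [-2.668, 1.575, 0.018]
ft_force: [0.0, -0.2, -1.0]
grip_width: 0.0598
finger_force: 0.0
```

Call:
step_arm(steps=[[60,[0,0,0],1.7],[60,[0,0,0],3.4],[60,[0,0,0],5.1],[60,[0,0,0],6.8],[60,[0,0,0],8.5]])

```text
clock: 10.85
ee_pos: [0.4312, 0.1268, 0.5174]
tool_rot: [-2.225, 1.985, 0.183]
ft_force: [0.8, 0.7, 0.2]
grip_width: 0.0598
finger_force: 0.0
```

Run:
```python
from sim import *
plan([0,0,0]); d=info(state()[0]['q']); print(d)
```

```text
clk 10.85 q [0.0822 0.122  1.5954 0.1977 1.3996 3.0783] gp [0.4331 0.1603 0.3487] tilt 11.27076609125955 head -173.64640510711024 SHIFT [ 4.3397 11.4905  7.6454] rows 11.574200150990107 ROLL 0
{'q': array([0.0822, 0.122 , 1.5954, 0.1977, 1.3996, 3.0783]), 'x': array([0.4312, 0.1268, 0.5174]), 'tilt': np.float64(11.27076609125955), 'az': np.float64(-93.32323561316278), 'yh': array([-0.9933, -0.1106, -0.0335])}
```

Run:
```python
from sim import *
q0=np.array([0.4238,0.1803,1.4452,0.0344,1.4876,2.3207])
for w in (1.4,1.7,2):
  q=q0.copy()
  for k in range(2): q=call(q,[((0,0,0),1.7*i) for i in range(1,6)],w)
  d=info(q); print(w,q,d['x'],d['tilt'],d['az'])
qs=state()[0]['q']
for w in (1.5,1.8):
 for c in (.6,1.2):
  q=qs.copy(); print('--',w,c)
  for k in range(9):
    A=fk(q,P)[1]; s=A.T@np.array([0,c,0.1]); q=call(q,[(s*i,1.7*i) for i in range(1,6)],w); d=info(q); print(k,s,d['q'],d['x'],d['tilt'],d['az'])
```

```text
1.4 [0.0316 0.1104 1.5898 0.1186 1.4254 3.08  ] [0.4318 0.0922 0.5226] 6.7928458166373895 -96.41350364305141
1.7 [0.1265 0.1315 1.5618 0.1465 1.4236 3.08  ] [0.4355 0.139  0.5242] 8.438400139356414 -92.9889637497445
2 [0.208  0.147  1.5349 0.1709 1.4253 3.08  ] [0.4343 0.1804 0.5277] 9.90582536242044 -90.15609603659507
-- 1.5 0.6
0 [-0.604  -0.0697  0.019 ] [-0.2705  0.0848  1.8113  0.3049  1.292   3.08  ] [0.3867 0.0031 0.4618] 16.883835180717735 -99.10522571299389
1 [-0.5766  0.178   0.0764] [-0.634   0.0748  2.1114  0.4071  1.1176  3.08  ] [ 0.2879 -0.0662  0.3835] 22.04596420647558 -107.8259816443127
2 [-0.4217  0.4211  0.1217] [-0.6382  0.3347  2.52    0.8787  0.556   3.08  ] [ 0.2179 -0.0055  0.2709] 24.499733605399854 -115.06164187205246
3 [-0.1015  0.5845  0.1344] [-0.2238  0.5359  2.67    1.9322  0.4613  3.08  ] [0.2022 0.0842 0.2474] 25.344609476345884 -116.26058522070097
4 [0.3066 0.5064 0.14  ] [-0.0726  1.0198  2.67    2.597   0.8197  3.08  ] [0.2445 0.1034 0.1554] 24.734439227090398 -119.33563185024336
5 [0.5444 0.2392 0.128 ] [-0.4481  1.5301  2.67    2.6463  1.1346  3
[... 3511 characters left out ...]
912] 34.56382551682867 -123.81020354414233
4 [0.4263 1.0172 0.4833] [1.0753 0.7619 1.8073 3.8058 0.12   3.0069] [0.2533 0.5689 0.1746] 38.41954678259476 -125.20825059304167
5 [0.9762 0.4638 0.5309] [1.1344 0.8941 1.5394 4.37   0.12   3.08  ] [0.2733 0.6838 0.1438] 43.28251308417467 -124.4681514200249
6 [ 1.0233 -0.1902  0.6055] [1.1045 1.0089 1.2805 4.37   0.12   3.08  ] [0.3416 0.7707 0.1318] 51.43584541319723 -125.00832521874742
7 [ 0.9355 -0.2758  0.7062] [1.1054 1.1389 0.9917 4.37   0.12   3.08  ] [0.387  0.8628 0.1226] 60.45313717306518 -124.11184455678473
8 [ 0.8194 -0.3382  0.815 ] [1.124  1.283  0.6769 4.37   0.12   3.08  ] [0.4097 0.9507 0.1161] 70.15642192130899 -122.48682059840117
```

Run:
```python
from sim import *
A=fk(state()[0]['q'],P)[1]
for r in (.45,.6,.7):
 for z in (.4,.6,.75,.85):
  for az in (40,):
   x=np.array([r*np.cos(np.radians(az)),r*np.sin(np.radians(az)),z]); B=A@R.from_rotvec([0,0,-1.2]).as_matrix()
   q=ik(np.array([.6,.2,1.2,.2,1.5,2.]),x,B,3,False)
   if np.linalg.norm(fk(q,P)[0]-x)>.003: continue
   q[5]=3.07; print('==',r,z,q)
   for k in range(4): q=call(q,[((0,0,0),1.7*i) for i in range(1,6)],1.8); d=info(q); print('   ',d['q'],d['x'],d['tilt'],d['az'])
```

```text
== 0.45 0.4 [0.505  0.2288 1.8117 0.1972 1.004  3.07  ]
    [0.2884 0.2578 1.9779 0.4805 0.8404 3.08  ] [0.3516 0.2246 0.353 ] 21.33450589426306 -92.3135706012906
    [0.1681 0.3696 2.1777 0.8971 0.6155 3.08  ] [0.3316 0.1908 0.2864] 28.57773657007633 -99.74590268848725
    [0.1372 0.5149 2.3341 1.4769 0.4993 3.08  ] [0.3042 0.18   0.2358] 31.400526345455788 -105.94593332991009
    [0.111  0.6939 2.4785 2.0786 0.5823 3.08  ] [0.2741 0.1688 0.1984] 32.538598975020754 -110.32214969330981
== 0.45 0.6 [0.505  0.0566 1.4518 0.1662 1.5278 3.07  ]
    [0.1874 0.0115 1.5956 0.2902 1.4817 3.08  ] [0.3689 0.1776 0.5667] 16.86655574667304 -90.04895881961346
    [-0.156  -0.0184  1.7619  0.395   1.4499  3.08  ] [0.3559 0.067  0.5216] 22.577079926162614 -93.16505252212156
    [-0.5245 -0.0249  1.9421  0.4543  1.4273  3.08  ] [ 0.307  -0.0276  0.4685] 27.74420294822906 -98.97035263099191
    [-0.9303 -0.0017  2.1349  0.4461  1.3876  3.08  ] [ 0.2281 -0.0915  0.4115] 32.04906699266445 -106.3745116251339
== 0.45 0.75 [0.505  0.0446 1.0891 0.1754 1.8973 3.07  ]
    [ 0.1856 -0.0215  1.231   0.2196  1
[... 3727 characters left out ...]
4681 0.5656 1.2624 3.08  ] [0.5504 0.1989 0.4613] 31.159472748945543 -93.48021731789281
    [-0.0349  0.3928  1.7102  0.8001  1.0937  3.08  ] [0.5184 0.1448 0.3872] 39.98119496937286 -99.30437724116071
== 0.7 0.75 [0.5763 0.5213 0.4106 0.1818 2.085  3.07  ]
    [0.4719 0.4608 0.5624 0.1001 2.0058 3.08  ] [0.5655 0.372  0.7304] 8.19265054277122 -113.47027817535513
    [0.352  0.4252 0.6412 0.0426 1.9758 3.08  ] [0.5927 0.288  0.7219] 6.102878608787021 -138.24505163639787
    [ 0.2246  0.4045  0.6709 -0.0107  1.9804  3.08  ] [0.6139 0.1998 0.723 ] 4.943961124133998 -173.6958304569966
    [ 0.1008  0.4056  0.6339 -0.0831  2.034   3.08  ] [0.6293 0.1115 0.737 ] 5.719431444209284 137.583109414955
```

```bash
cat >> sim.py <<'E'
def legs(target,rolls,n=None,q=None):
    """print shifts for successive calls to bring TCP to target, calls rolling rolls[i] units"""
    o,M,_=state(); x=o['ee_pos']; d=(np.array(target)-x); k=len(rolls)
    for i,r in enumerate(rolls):
        print('leg',i,'shift',M.T@(d/k)/.04,'roll',r,'rows',np.linalg.norm(d)/k/.05); M=M@R.from_rotvec([0,0,np.radians(5*r)]).as_matrix()
E
python3 - <<'E'
from sim import *
legs([.34,.46,.42],[-8.5,-3.5])
E
```

```text
leg 0 shift [-3.9558  0.712   1.994 ] roll -8.5 rows 3.5894735053776854
leg 1 shift [-3.3976 -2.1476  1.994 ] roll -3.5 rows 3.5894735053776854
```

Call:
step_arm(steps=[[60,[-0.8,0.15,0.4],-1.7],[60,[-1.6,0.3,0.8],-3.4],[60,[-2.4,0.45,1.2],-5.1],[60,[-3.2,0.6,1.6],-6.8],[60,[-4,0.7,2],-8.5]])

```text
clock: 11.35
ee_pos: [0.3851, 0.2973, 0.4684]
tool_rot: [-2.772, 1.021, 0.084]
ft_force: [0.2, -0.1, -0.4]
grip_width: 0.0603
finger_force: 0.0
```

Call:
step_arm(steps=[[60,[-0.7,-0.45,0.4],-1.7],[60,[-1.4,-0.9,0.8],-3.5],[60,[-2.1,-1.3,1.2],-3.5],[60,[-2.8,-1.7,1.6],-3.5],[60,[-3.4,-2.1,2],-3.5]])

```text
clock: 11.85
ee_pos: [0.338, 0.4628, 0.4188]
tool_rot: [-2.888, 0.594, 0.042]
ft_force: [0.5, 0.5, 0.1]
grip_width: 0.0601
finger_force: 0.0
```

Call:
step_arm(steps=[[60,[0,0,0],1.7],[60,[0,0,0],3.4],[60,[0,0,0],5.1],[60,[0,0,0],6.8],[60,[0,0,0],8.5]])

```text
clock: 12.35
ee_pos: [0.3687, 0.4049, 0.3952]
tool_rot: [-2.533, 1.39, 0.256]
ft_force: [1.0, 0.4, 0.7]
grip_width: 0.06
finger_force: 0.0
```

Run:
```python
from sim import *
plan([0,0,0]); print(info(state()[0]['q']))
```

```text
clk 12.35 q [0.6468 0.3629 1.6287 0.3045 1.0194 3.0783] gp [0.3623 0.4551 0.2308] tilt 17.115112892594063 head -148.5151156417533 SHIFT [ 5.8673 14.2809  2.5308] rows 12.516175365180922 ROLL 0
{'q': array([0.6468, 0.3629, 1.6287, 0.3045, 1.0194, 3.0783]), 'x': array([0.3687, 0.4049, 0.3952]), 'tilt': np.float64(17.115112892594084), 'az': np.float64(-82.72884919647345), 'yh': array([-0.8461, -0.5182, -0.1253])}
```

Call:
step_arm(steps=[[60,[0,0,0],1.7],[60,[0,0,0],3.4],[60,[0,0,0],5.1],[60,[0,0,0],6.8],[60,[0,0,0],8.5]])

```text
clock: 12.85
ee_pos: [0.3728, 0.3233, 0.3285]
tool_rot: [-2.037, 1.884, 0.5]
ft_force: [-0.1, 0.5, 0.5]
grip_width: 0.0602
finger_force: 0.0
```

Run:
```python
from sim import *
plan([0,0,0]); print(info(state()[0]['q']))
legs([.34,.48,.42],[-8.5,-3.5])
legs([.28,.52,.44],[-8.5,-3.5])
```

```text
clk 12.85 q [0.4494 0.3926 1.8693 0.6404 0.8047 3.0783] gp [0.3663 0.4024 0.1759] tilt 27.479014632459798 head -175.51514148371527 SHIFT [10.3008  9.9088 -0.3805] rows 11.438470649510016 ROLL 0
{'q': array([0.4494, 0.3926, 1.8693, 0.6404, 0.8047, 3.0783]), 'x': array([0.3728, 0.3233, 0.3285]), 'tilt': np.float64(27.479014632459744), 'az': np.float64(-85.3281073072698), 'yh': array([-0.9969, -0.0782,  0.0017])}
leg 0 shift [-2.2877  0.2571 -0.0983] roll -8.5 rows 1.8433446128714144
leg 1 shift [-1.8604 -1.356  -0.0983] roll -3.5 rows 1.8433446128714144
leg 0 shift [-2.8967  0.9662 -0.062 ] roll -8.5 rows 2.4433964755193753
leg 1 shift [-2.7884 -1.2447 -0.062 ] roll -3.5 rows 2.4433964755193753
```

Call:
step_arm(steps=[[60,[-0.6,0.15,0],-1.7],[60,[-1.2,0.3,0],-3.4],[60,[-1.7,0.4,0],-5.1],[60,[-2.2,0.5,-0.1],-6.8],[60,[-2.6,0.6,-0.1],-8.5]])

```text
clock: 13.35
ee_pos: [0.3413, 0.4131, 0.3812]
tool_rot: [-2.514, 0.975, 0.288]
ft_force: [0.1, -0.3, -0.4]
grip_width: 0.0596
finger_force: 0.0
```

Call:
step_arm(steps=[[60,[-0.7,-0.4,0],0],[60,[-1.5,-0.8,0],0],[60,[-2.3,-1.3,-0.1],0],[60,[-2.3,-1.3,-0.1],1.7],[60,[-2.3,-1.3,-0.1],3.4]])

```text
clock: 13.85
ee_pos: [0.3211, 0.481, 0.4172]
tool_rot: [-2.352, 1.301, 0.41]
ft_force: [0.8, 0.2, -0.4]
grip_width: 0.0598
finger_force: 0.0
```

Call:
step_arm(steps=[[60,[0,0,0],1.7],[60,[0,0,0],3.4],[60,[0,0,0],5.1],[60,[0,0,0],6.8],[60,[0,0,0],8.5]])

```text
clock: 14.35
ee_pos: [0.3204, 0.4179, 0.3401]
tool_rot: [-1.851, 1.845, 0.694]
ft_force: [-0.1, 0.6, 0.3]
grip_width: 0.0601
finger_force: 0.0
```

Run:
```python
from sim import *
plan([0,0,0]); print(info(state()[0]['q']))
```

```text
clk 14.35 q [0.6376 0.4052 1.8694 0.9491 0.7071 3.0782] gp [0.3126 0.5252 0.2058] tilt 38.69880188301705 head -178.9475079501513 SHIFT [13.5708  7.8223 -3.8154] rows 12.897462621247733 ROLL 0
{'q': array([0.6376, 0.4052, 1.8694, 0.9491, 0.7071, 3.0782]), 'x': array([0.3204, 0.4179, 0.3401]), 'tilt': np.float64(38.698801883017), 'az': np.float64(-85.83086665208207), 'yh': array([-0.9989, -0.0184,  0.0435])}
```

Run:
```python
from sim import *
for p in ((185,122),(258,117)): print('cab',onz('side1.png',*p,0))
print(onz('scene1.png',527,195,0))
legs([.26,.50,.46],[-8.5,0])
q=state()[0]['q']
q[5]-=np.radians(42.5); x,A=fk(q,P); q=ik(q,np.array([.26,.5,.46]),A,3,False); print(q,info(q))
for k in range(3): q=call(q,[((0,0,0),1.7*i) for i in range(1,6)],1.8); d=info(q); print('   ',d['q'],d['x'],d['tilt'],d['az'])
```

```text
cab [0.165  0.5772 0.    ]
cab [0.4376 0.5719 0.    ]
[0.2531 0.6017 0.    ]
leg 0 shift [-1.7273  0.8003 -0.4956] roll -8.5 rows 1.5736935025760135
leg 1 shift [-1.8141 -0.5769 -0.4956] roll 0 rows 1.5736935025760135
[0.8561 0.2686 1.662  0.6563 0.8125 2.8885] {'q': array([0.8561, 0.2686, 1.662 , 0.6563, 0.8125, 2.8885]), 'x': array([0.26, 0.5 , 0.46]), 'tilt': np.float64(38.69880268005945), 'az': np.float64(-85.83086634544516), 'yh': array([-0.7451, -0.5415, -0.3893])}
    [0.7804 0.3081 1.8178 0.9976 0.7044 3.08  ] [0.2659 0.4711 0.4092] 45.56962494408677 -85.65740675174288
    [0.7603 0.3923 1.9987 1.5278 0.6112 3.08  ] [0.2512 0.4492 0.3468] 51.993428259098046 -89.75191113142058
    [0.7906 0.5103 2.1601 2.1132 0.6598 3.08  ] [0.2241 0.432  0.2906] 55.91591448686469 -95.36839852913062
```

Run:
```python
from sim import *
for p in ((175,40),(180,48),(252,36)):
    o,d=ray('side1.png',*p); t=(.575-o[1])/d[1]; print('cab top',o+d*t)
q0=state()[0]['q'].copy()
for tgt in ([.1,.5,.5],[.1,.42,.5],[0,.5,.48],[.05,.55,.55]):
 for rb in (60,80,100):
  q=q0.copy(); q[5]-=np.radians(rb); x,A=fk(q,P); q=ik(q,np.array(tgt),A,3,False); print(tgt,rb,q,np.linalg.norm(fk(q,P)[0]-tgt))
  for k in range(3): q=call(q,[((0,0,0),1.7*i) for i in range(1,6)],2); d=info(q); print('   ',d['q'],d['x'],'tip',(d['x']+.19*fk(q,P)[1][:,2]),d['tilt'],d['az'])
```

```text
cab top [0.1964 0.575  0.3122]
cab top [0.2066 0.575  0.2847]
cab top [0.4446 0.575  0.3106]
[0.1, 0.5, 0.5] 60 [1.1633 0.1243 1.7352 0.4551 0.717  2.9953] 6.683370744063329e-09
    [1.0561 0.1568 1.8756 0.8886 0.6084 3.08  ] [0.1208 0.4806 0.458 ] tip [0.1012 0.6171 0.3272] 46.52348557709799 -81.8003899309089
    [1.0297 0.2277 2.0252 1.4559 0.5116 3.08  ] [0.1197 0.4678 0.4081] tip [0.1033 0.6198 0.2954] 53.60774961744491 -83.83155546663134
    [1.0742 0.3194 2.1502 2.0978 0.5114 3.08  ] [0.1035 0.4597 0.3633] tip [0.0994 0.6209 0.2628] 58.04739965823969 -88.5487621157792
[0.1, 0.5, 0.5] 80 [1.1633 0.1243 1.7352 0.4551 0.717  2.6462] 6.683654873220896e-09
    [1.0815 0.1383 1.8072 0.6657 0.6767 3.08  ] [0.1202 0.4856 0.4769] tip [0.104  0.6116 0.3356] 41.956884208266075 -82.69260249309919
    [1.0139 0.1951 1.9657 1.1861 0.5561 3.08  ] [0.1285 0.4689 0.4271] tip [0.1093 0.6141 0.3061] 50.4205000008616 -82.50332242469203
    [1.0276 0.2805 2.1029 1.7953 0.5067 3.08  ] [0.1181 0.459  0.3792] tip [0.1079 0.616  0.2727] 55.90596679030319 -86.27909522943499
[0.1, 0.5, 0.5] 100 [1.1633 0
[... 4205 characters left out ...]
0.4679] tip [0.0604 0.6664 0.3579] 54.616056882777464 -77.4226006286056
    [1.1265 0.2621 1.9998 1.747  0.528  3.08  ] [0.0854 0.5048 0.419 ] tip [0.0593 0.6692 0.3273] 61.14630681046896 -80.96382883594072
[0.05, 0.55, 0.55] 100 [1.3117 0.1427 1.5698 0.2874 0.8018 2.5713] 7.627889845046094e-09
    [1.2346 0.1427 1.6204 0.4442 0.7749 3.08  ] [0.0738 0.5395 0.5357] tip [0.0563 0.6625 0.3919] 40.82917663692851 -81.88596865613418
    [1.1256 0.167  1.7813 0.9155 0.6475 3.08  ] [0.0965 0.5203 0.4909] tip [0.064  0.6634 0.3702] 50.53166074300284 -77.22796385153762
    [1.1011 0.2274 1.9385 1.4652 0.5516 3.08  ] [0.0961 0.5074 0.4402] tip [0.0658 0.6664 0.3408] 58.45257138385592 -79.21379131535208
```

Run:
```python
from sim import *
o,M,_=state(); x=o['ee_pos']; W=[x,np.array([.30,.40,.56]),np.array([.175,.475,.555]),np.array([.05,.55,.55])]; q=o['q'].copy()
for a,b,r in zip(W,W[1:],(-8.5,-7.5,0)):
    print(M.T@(b-a)/.04,r,np.linalg.norm(b-a)/.05); M=M@R.from_rotvec([0,0,np.radians(5*r)]).as_matrix(); q=ik(q,b,M,3,False); print(q,np.linalg.norm(fk(q,P)[0]-b))
```

```text
[-3.0727  0.7564 -4.5468] -8.5 4.431653249218899
[0.6323 0.0968 1.5973 0.6255 1.1315 2.8477] 1.9079286999283865e-09
[-3.0754  1.3617  1.4088] -7.5 2.917190429162964
[0.9735 0.0798 1.6304 0.5036 0.9351 2.5158] 1.0905897401046517e-09
[-3.2688 -0.7918  1.4088] 0 2.9171904291629644
[1.3117 0.1427 1.5698 0.2874 0.8018 2.9204] 2.7414924948385346e-09
```

Call:
step_arm(steps=[[60,[-0.6,0.15,-0.9],-1.7],[60,[-1.2,0.3,-1.8],-3.4],[60,[-1.8,0.45,-2.7],-5.1],[60,[-2.4,0.6,-3.6],-6.8],[60,[-3.1,0.75,-4.5],-8.5]])

```text
clock: 14.85
ee_pos: [0.2996, 0.402, 0.5612]
tool_rot: [-2.308, 0.997, 0.408]
ft_force: [1.1, 0.8, -0.4]
grip_width: 0.0598
finger_force: 0.0
```

Call:
step_arm(steps=[[60,[-0.6,0.3,0.3],-1.5],[60,[-1.2,0.6,0.6],-3],[60,[-1.8,0.8,0.8],-4.5],[60,[-2.4,1.1,1.1],-6],[60,[-3.1,1.4,1.4],-7.5]])

```text
clock: 15.35
ee_pos: [0.1723, 0.4772, 0.5545]
tool_rot: [-2.464, 0.199, 0.133]
ft_force: [0.7, 0.4, -0.2]
grip_width: 0.0603
finger_force: 0.0
```

Call:
step_arm(steps=[[60,[-0.8,-0.2,0.4],0],[60,[-1.6,-0.4,0.7],0],[60,[-2.4,-0.6,1],0],[60,[-3.3,-0.8,1.4],0],[60,[-3.3,-0.8,1.4],0]])

```text
clock: 15.85
ee_pos: [0.0434, 0.5532, 0.5497]
tool_rot: [-2.465, 0.201, 0.138]
ft_force: [0.4, 0.2, 0.3]
grip_width: 0.0602
finger_force: 0.0
```

Call:
step_arm(steps=[[60,[0,0,0],1.7],[60,[0,0,0],3.4],[60,[0,0,0],5.1],[60,[0,0,0],6.8],[60,[0,0,0],8.5]])

```text
clock: 16.35
ee_pos: [0.095, 0.5204, 0.5025]
tool_rot: [-2.257, 0.894, 0.531]
ft_force: [-0.4, 0.8, -0.3]
grip_width: 0.0598
finger_force: 0.0
```

Run:
```python
from sim import *
plan([0,0,0]); print(info(state()[0]['q']))
```

```text
clk 16.35 q [1.1537 0.151  1.7284 0.6713 0.6934 3.0779] gp [0.0729 0.6394 0.3803] tilt 44.7314027700081 head -141.95596112109038 SHIFT [11.4193 14.2216 -4.0725] rows 14.950346511936704 ROLL 0
{'q': array([1.1537, 0.151 , 1.7284, 0.6713, 0.6934, 3.0779]), 'x': array([0.095 , 0.5204, 0.5025]), 'tilt': np.float64(44.73140277000806), 'az': np.float64(-79.50236488487586), 'yh': array([-0.716 , -0.5603, -0.4165])}
```

Call:
step_arm(steps=[[60,[0,0,0],1.7],[60,[0,0,0],3.4],[60,[0,0,0],5.1],[60,[0,0,0],6.8],[60,[0,0,0],8.5]])

```text
clock: 16.85
ee_pos: [0.1079, 0.4905, 0.4335]
tool_rot: [-1.868, 1.52, 0.898]
ft_force: [-0.4, 0.9, 0.0]
grip_width: 0.0601
finger_force: 0.0
```

Run:
```python
from sim import *
plan([0,0,0]); print(info(state()[0]['q']))
q0=state()[0]['q'].copy()
for tgt in ([.05,.55,.55],[.0,.55,.52]):
 for rb in (60,80,100):
  q=q0.copy(); q[5]-=np.radians(rb); x,A=fk(q,P); q=ik(q,np.array(tgt),A,3,False); print(tgt,rb,q,np.linalg.norm(fk(q,P)[0]-tgt))
  for k in range(2): q=call(q,[((0,0,0),1.7*i) for i in range(1,6)],2); d=info(q); print('   ',d['q'],d['x'],'tip',(d['x']+.19*fk(q,P)[1][:,2]),d['tilt'],d['az'])
```

```text
clk 16.85 q [1.0706 0.2096 1.9325 1.2083 0.5647 3.0779] gp [0.0825 0.6236 0.3275] tilt 51.944241502652815 head -168.63414445239758 SHIFT [15.5666  5.1982 -6.7069] rows 14.183328306612655 ROLL 0
{'q': array([1.0706, 0.2096, 1.9325, 1.2083, 0.5647, 3.0779]), 'x': array([0.1079, 0.4905, 0.4335]), 'tilt': np.float64(51.944241502652794), 'az': np.float64(-79.20326408736099), 'yh': array([-0.9803, -0.1971, -0.0127])}
[0.05, 0.55, 0.55] 60 [1.2599 0.1301 1.6596 0.6957 0.6289 2.7309] 5.9342013459861806e-09
    [1.2026 0.1514 1.7539 0.9941 0.5803 3.08  ] [0.0645 0.5393 0.5188] tip [0.0303 0.6934 0.413 ] 56.15247636784758 -77.49892612692695
    [1.1952 0.2062 1.8999 1.577  0.4955 3.08  ] [0.062  0.5295 0.4711] tip [0.0308 0.6967 0.3863] 63.500421756379545 -79.42741342937795
[0.05, 0.55, 0.55] 80 [1.2599 0.1301 1.6596 0.6957 0.6289 2.3818] 5.934201051163408e-09
    [1.2496 0.132  1.6699 0.7305 0.6261 3.08  ] [0.053  0.5485 0.5466] tip [0.0238 0.6962 0.4306] 52.37872931851617 -78.8234760449965
    [1.2013 0.1726 1.8243 1.2812 0.5179 3.08  ] [0.0615 0.5364 0.4993] tip [0.0277 0.6988 0.4066] 60.79
[... 770 characters left out ...]
 [1.3741 0.1503 1.7225 0.6725 0.4948 2.4439] 7.837624233166467e-09
    [1.3548 0.1551 1.7429 0.7625 0.4869 3.08  ] [0.0056 0.5477 0.5132] tip [-0.0247  0.696   0.3984] 52.81293839337458 -78.44628234559852
    [1.3257 0.199  1.8722 1.3745 0.3901 3.08  ] [0.0108 0.5377 0.4714] tip [-0.0222  0.6979  0.3747] 59.41568489767108 -78.3651391021574
[0.0, 0.55, 0.52] 100 [1.3741 0.1503 1.7225 0.6725 0.4948 2.0948] 7.837629241025093e-09
    [1.3741 0.1503 1.7225 0.6725 0.4948 2.8366] [0.   0.55 0.52] tip [-0.028   0.697   0.4029] 51.944243258456076 -79.2032621215172
    [1.3255 0.1781 1.8185 1.083  0.4324 3.08  ] [0.0122 0.541  0.4881] tip [-0.0216  0.6956  0.3829] 56.363479822491314 -77.65378679091255
```

Run:
```python
from sim import *
o,M,p=state(); q=o['q'].copy(); x=o['ee_pos']
a=-M[:,2]; hz=np.cross([0,0,1],a); hz/=np.linalg.norm(hz); print('horiz y az',np.degrees(np.arctan2(hz[1],hz[0])),'roll(deg) to horizontal',np.degrees(np.arctan2(M[:,0]@-hz,M[:,1]@-hz)),np.degrees(np.arctan2(M[:,0]@hz,M[:,1]@hz)))
bar=np.array([.540,.2185,.087]); pre=bar-.12*M[:,2]; hi=pre+[0,0,.12]
for t in np.linspace(0,1,7):
    g=p+(hi-p)*t; q=ik(q,g-.172*M[:,2],M,3,False); print(t,q,np.linalg.norm(fk(q,P)[0]-g+.172*M[:,2]))
print('SHIFT to hi',M.T@(hi-p)/.04,np.linalg.norm(hi-p)/.05,'hi->pre',M.T@(pre-hi)/.04,pre)
q=ik(q,bar-.172*M[:,2],M,3,False);print(q)
```

```text
horiz y az 10.796735912638992 roll(deg) to horizontal -0.9232044130495753 179.07679558695042
0.0 [1.0706 0.2096 1.9325 1.2083 0.5647 3.0779] 2.771810147519097e-12
0.16666666666666666 [0.7592 0.1728 2.0166 1.2028 0.7897 2.8615] 2.03895262072967e-09
0.3333333333333333 [0.4319 0.1864 2.0292 1.1109 1.0213 2.6968] 1.8965172245189406e-09
0.5 [0.1508 0.2475 1.9678 0.9952 1.2168 2.5738] 1.4947541676605343e-09
0.6666666666666666 [-0.0585  0.3393  1.8425  0.8925  1.3735  2.4987] 1.0619278861137526e-09
0.8333333333333333 [-0.2063  0.4486  1.6662  0.8156  1.5108  2.4675] 9.225158311786563e-10
1.0 [-0.3111  0.5706  1.4459  0.7658  1.6455  2.4725] 1.1057960214397698e-09
SHIFT to hi [  9.9739  -9.178  -10.6631] 13.796622859968428 hi->pre [2.3619 0.0381 1.8493] [0.5577 0.1257 0.161 ]
[-0.1684  0.8173  1.6382  0.8853  1.2633  2.227 ]
```

Call:
step_arm(steps=[[60,[0.6,-0.6,-0.7],0],[60,[1.3,-1.2,-1.4],0],[60,[2,-1.8,-2.1],0],[60,[2.7,-2.4,-2.8],0],[60,[3.3,-3.0,-3.5],0]])

```text
clock: 17.35
ee_pos: [0.2642, 0.3256, 0.4181]
tool_rot: [-1.871, 1.514, 0.898]
ft_force: [0.2, 0.6, 0.5]
grip_width: 0.0596
finger_force: 0.0
```

Call:
step_arm(steps=[[60,[0.6,-0.6,-0.7],0],[60,[1.3,-1.2,-1.4],0],[60,[2,-1.8,-2.1],0],[60,[2.7,-2.4,-2.8],0],[60,[3.3,-3.0,-3.5],0]])

```text
clock: 17.85
ee_pos: [0.4206, 0.1616, 0.4019]
tool_rot: [-1.87, 1.515, 0.898]
ft_force: [1.4, 1.1, 0.3]
grip_width: 0.0596
finger_force: 0.0
```

Call:
step_arm(steps=[[60,[0.6,-0.6,-0.7],0],[60,[1.3,-1.2,-1.4],0],[60,[2,-1.8,-2.1],0],[60,[2.7,-2.4,-2.8],0],[60,[3.3,-3.0,-3.5],0]])

```text
clock: 18.35
ee_pos: [0.5766, -0.002, 0.3855]
tool_rot: [-1.87, 1.514, 0.898]
ft_force: [1.1, 0.6, 0.4]
grip_width: 0.0601
finger_force: 0.0
```

Run:
```python
from sim import *
o,M,p=state(); bar=np.array([.540,.2185,.087])
plan(bar-.12*M[:,2]); a=-M[:,2]; hz=np.cross([0,0,1],a); hz/=np.linalg.norm(hz); print(np.degrees(np.arctan2(M[:,0]@-hz,M[:,1]@-hz)),np.degrees(np.arctan2(hz[1],hz[0])))
grab('wrist','w5.png'); print(proj('w5.png',[.54,.2185,.093]))
```

```text
clk 18.35 q [-0.3061  0.5636  1.4664  0.7681  1.6346  2.4622] gp [0.551  0.1312 0.2797] tilt 52.03526673365416 head -168.4304638500834 SHIFT [ 2.4487 -0.0948  1.6948] rows 2.383627974034647 ROLL 0
-1.1123280452294708 10.885204837381906
[321.2337  82.4815]
```

View pics/w5.png

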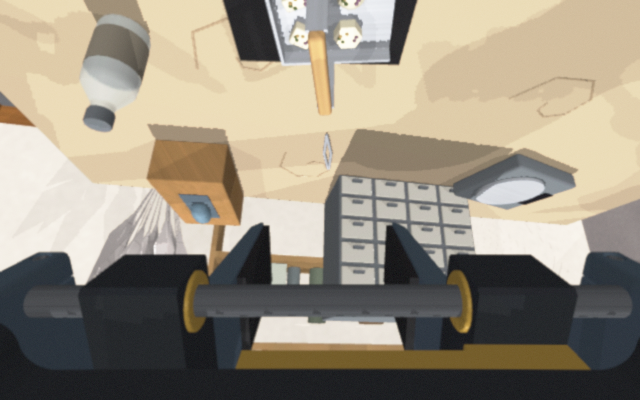

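The bar runs from (317,33) to (325,112), centred between the fingers with about 4° of yaw offset as expected. I'll approach it.

Call:
step_arm(steps=[[60,[0.8,0,0.6],-0.2],[60,[1.6,0,1.2],-0.2],[60,[2.45,-0.1,1.7],-0.2],[60,[2.45,-0.1,1.7],-0.2],[60,[2.45,-0.1,1.7],-0.2]])

```text
clock: 18.9
ee_pos: [0.5826, -0.0054, 0.2679]
tool_rot: [-1.88, 1.497, 0.892]
ft_force: [0.3, 0.1, 0.9]
grip_width: 0.0601
finger_force: 0.0
```

Run:
```python
from sim import *
o,M,p=state(); bar=np.array([.540,.2185,.087]); plan(bar); print(M[:,1])
f='w6.png'; im=grab('wrist',f)
S=Rz=R.from_euler('z',15,degrees=True).as_matrix()
for e in (-.05,.05): print('end pred',proj(f,bar+S@[0,e,.006]))
h=cv2.cvtColor(im[:,:,::-1].copy(),cv2.COLOR_BGR2HSV)[:200,250:400]; m=((h[...,0]>8)&(h[...,0]<25)&(h[...,1]>120)).astype('u1')
n,l,s,c=cv2.connectedComponentsWithStats(m); k=1+np.argmax(s[1:,4]); print(s[k]+[250,0,0,0,0])
for r in range(s[k][1],s[k][1]+s[k][3],8): x=np.where(l[r]==k)[0]+250; print(r,x.min(),x.max(),end='; ')
```

```text
clk 18.9 q [-0.3085  0.726   1.5342  0.7697  1.4709  2.2844] gp [0.5569 0.1278 0.1621] tilt 52.06237270083622 head -167.82735739199464 SHIFT [ 0.0636 -0.0141  2.9748] rows 2.380441203812667 ROLL 0
[-0.9771 -0.2108 -0.0279]
end pred [319.9182 177.2953]
end pred [327.4309 223.9189]Traceback (most recent call last):
  File "<stdin>", line 7, in <module>
    return _wrapfunc(a, 'argmax', axis=axis, out=out, **kwds)
    return bound(*args, **kwds)
ValueError: attempt to get argmax of an empty sequence
```

Call:
step_arm(steps=[[50,[0,0,0.8],0.4],[50,[0,0,1.6],0.4],[50,[0.05,0,2.4],0.4],[50,[0.06,0,2.95],0.4],[50,[0.06,0,2.95],0.4]])

```text
clock: 19.45
ee_pos: [0.5649, 0.0864, 0.1939]
tool_rot: [-1.862, 1.532, 0.907]
ft_force: [0.2, -0.8, 1.0]
grip_width: 0.0501
finger_force: 0.0
```

Run:
```python
from sim import *
plan([.54,.2185,.087]); o,M,p=state(); print(M[:,1],o['ft_force'])
a=grab('wrist','w7.png'); b=grab('side','s7.png')
cv2.imwrite('pics/c7.png',np.hstack([cv2.resize(a[:,:,::-1],(480,300)),cv2.resize(b[110:220,240:360,::-1],(320,300),interpolation=cv2.INTER_CUBIC)]))
```

```text
clk 19.45 q [-0.1669  0.8162  1.6381  0.8843  1.2662  2.2414] gp [0.539  0.2194 0.088 ] tilt 52.01413829959652 head -168.92669600664433 SHIFT [ 0.037  -0.0212 -0.0069] rows 0.034545633393439634 ROLL 0
[-0.9814 -0.1921 -0.0011] [ 0.1529 -0.8081  0.9875]
```

View pics/c7.png

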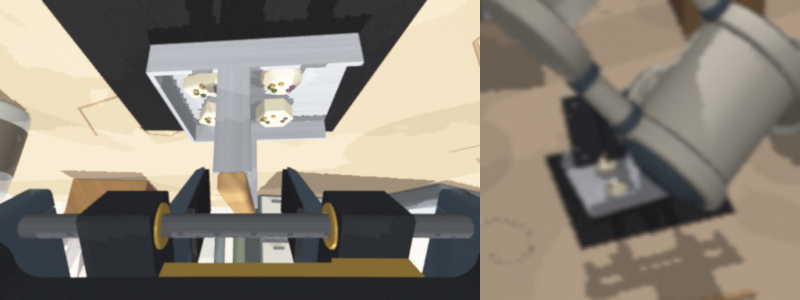

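The bar sits between the open fingers and all four castings are on the pan. I'll close on it.

Call:
step_arm(steps=[[30,[0.04,0,0],0],[24,[0.04,0,0],0],[20,[0.04,0,0],0],[16,[0.04,0,0],0],[12,[0.04,0,0],0]])

```text
clock: 20.05
ee_pos: [0.5659, 0.0833, 0.1921]
tool_rot: [-1.859, 1.535, 0.905]
ft_force: [2.1, -4.9, 8.4]
grip_width: 0.0141
finger_force: 30.0
```

Call:
step_arm(steps=[[8,[0,0,0],0],[8,[0,0,0],0],[8,[0,0,0],0],[8,[0,0,0],0],[8,[0,0,0],0]])

```text
clock: 20.55
ee_pos: [0.5659, 0.0834, 0.1921]
tool_rot: [-1.86, 1.535, 0.905]
ft_force: [1.4, -5.1, 4.9]
grip_width: 0.0141
finger_force: 30.0
```

Run:
```python
from tip import *
o,M,p=state(); q=o['q'].copy(); print(p,o['ft_force'],o['grip_width'])
yaw=np.degrees(np.arctan2(-M[1,1],-M[0,1])); al=np.degrees(np.arccos(-M[2,2])); S0=Rz(yaw); print('yaw',yaw,al)
for ph in (60,75,90,100):
    T=R.from_rotvec(M[:,2]*np.radians(-ph)).as_matrix(); S=T@S0; up=S.T@[0,0,1]; lip=-S[:,0]
    print(ph,'up',up,'lip',lip,'margin',up[0]-.727*(up[2]+abs(up[1])))
    # keep bar fixed: positions of pan points relative to bar, box frame
    for n,v in dict(lipL=[-.07,-.05,-.084],lipR=[-.07,.05,-.084],wallR=[-.07,.05,-.064],bkL=[.05,-.05,-.084],bkR=[.05,.05,-.084]).items(): print('   ',n,Rb.T@(S@np.array(v)))
print('up 5cm shift',M.T@[0,0,.05]/.04)
```

```text
[0.5403 0.2165 0.0861] [ 1.3795 -5.1279  4.858 ] 0.014107071088075544
yaw 10.908146478639111 51.975687428691856
60 up [ 0.682  -0.2432  0.6897] lip [-0.39   -0.6187 -0.682 ] margin 0.0037593314525183885
    lipL [ 0.0504 -0.0563 -0.0935]
    lipR [-0.0049  0.0234 -0.1178]
    wallR [-0.0184  0.0182 -0.104 ]
    bkL [ 0.1088  0.0092 -0.0117]
    bkR [ 0.0535  0.0889 -0.036 ]
75 up [ 0.7606 -0.3603  0.5401] lip [-0.1415 -0.6336 -0.7606] margin 0.10602968897272436
    lipL [ 0.0767 -0.0456 -0.0806]
    lipR [ 0.0155  0.0248 -0.1166]
    wallR [ 0.0004  0.0173 -0.1058]
    bkL [0.106  0.0266 0.0107]
    bkR [ 0.0448  0.097  -0.0254]
90 up [ 0.7873 -0.4859  0.3795] lip [ 0.1167 -0.6054 -0.7873] margin 0.1582053586011486
    lipL [ 0.0978 -0.0311 -0.0627]
    lipR [ 0.0347  0.0294 -0.1113]
    wallR [ 0.0192  0.0194 -0.1037]
    bkL [0.096  0.0429 0.0318]
    bkR [ 0.0329  0.1034 -0.0168]
100 up [ 0.7753 -0.5702  0.2717] lip [ 0.2854 -0.5634 -0.7753] margin 0.16325340496121277
    lipL [ 0.1082 -0.0198 -0.0486]
    lipR [ 0.0462  0.0342 -0.1056]
    wallR [ 0.031   0.0224 -0.1002]
    bkL [0.0856 0.0525 0.0445]
    bkR [ 0.0236  0.1065 -0.0126]
up 5cm shift [-0.9847 -0.0014 -0.77  ]
```

Call:
step_arm(steps=[[8,[-0.08,0,-0.06],0],[8,[-0.28,0,-0.22],0],[8,[-0.59,0,-0.46],0],[8,[-0.98,0,-0.77],0],[8,[-1.42,0,-1.11],0]])

```text
clock: 21.05
ee_pos: [0.5654, 0.0837, 0.2656]
tool_rot: [-1.86, 1.535, 0.906]
ft_force: [0.4, 0.4, -1.4]
grip_width: 0.0138
finger_force: 30.0
```

Call:
step_arm(steps=[[8,[-0.43,0,-0.34],0],[8,[-0.79,0,-0.62],0],[8,[-1.02,0,-0.8],0],[8,[-1.12,0,-0.88],0],[8,[-1.12,0,-0.88],0]])

```text
clock: 21.55
ee_pos: [0.5656, 0.0834, 0.3214]
tool_rot: [-1.86, 1.534, 0.905]
ft_force: [-0.5, -0.2, -2.7]
grip_width: 0.0142
finger_force: 30.0
```

Run:
```python
from sim import *
o,M,p=state(); print(o['ft_force'],o['torque'],o['grip_width'])
plan([.470,-.152,.215])
a=grab('wrist','w8.png'); b=grab('side','s8.png'); c=grab('scene','e8.png')
cv2.imwrite('pics/c8.png',np.hstack([cv2.resize(a[:,:,::-1],(400,250)),cv2.resize(c[150:275,330:530,::-1],(400,250),interpolation=cv2.INTER_CUBIC)]))
```

```text
[-0.4746 -0.1889 -2.6557] [-0.7279 -0.0879 -0.0623] 0.01415058252875084
clk 21.55 q [-0.1717  0.6195  1.5799  0.8386  1.4334  2.4384] gp [0.54   0.2165 0.2154] tilt 51.96090009701658 head -169.0699549565089 SHIFT [ 5.3728  3.4659 -6.8586] rows 7.501263784817313 ROLL 0
```

View pics/c8.png

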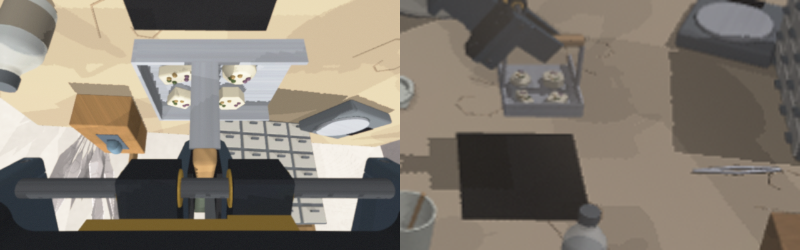

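Lifted level with all four castings on the pan. I'll carry it gently to the box.

Call:
step_arm(steps=[[8,[0.11,0.07,-0.15],0],[8,[0.34,0.22,-0.44],0],[8,[0.69,0.44,-0.88],0],[8,[1.14,0.74,-1.46],0],[8,[1.66,1.07,-2.12],0]])

```text
clock: 22.2
ee_pos: [0.5433, -0.0322, 0.3207]
tool_rot: [-1.86, 1.534, 0.907]
ft_force: [0.9, -0.6, -3.0]
grip_width: 0.0139
finger_force: 30.0
```

Call:
step_arm(steps=[[8,[0.52,0.33,-0.66],0],[8,[1.03,0.67,-1.32],0],[8,[1.55,1.0,-1.98],0],[8,[2.06,1.33,-2.63],0],[8,[2.52,1.63,-3.22],0]])

```text
clock: 22.7
ee_pos: [0.5098, -0.2062, 0.3205]
tool_rot: [-1.858, 1.536, 0.906]
ft_force: [0.8, 1.0, -1.7]
grip_width: 0.0139
finger_force: 30.0
```

Call:
step_arm(steps=[[8,[0.4,0.26,-0.51],0],[8,[0.71,0.46,-0.91],0],[8,[0.95,0.61,-1.21],0],[8,[1.09,0.7,-1.39],0],[8,[1.19,0.77,-1.52],0]])

```text
clock: 23.2
ee_pos: [0.4953, -0.2855, 0.3206]
tool_rot: [-1.859, 1.534, 0.906]
ft_force: [1.0, -0.1, -2.6]
grip_width: 0.0141
finger_force: 30.0
```

Run:
```python
from tip import *
o,M,p=state(); print(o['ft_force'],o['grip_width'],M[:,1]); plan([.470,-.152,.190])
# box mouth check from pics with cover open (w3): inner mouth rim corners
grab('side','s9.png');
```

```text
[ 1.0198 -0.1413 -2.5906] 0.014122365274276582 [-0.9819 -0.1895 -0.0006]
clk 23.2 q [-0.7592  0.6994  1.3904  0.4937  1.8244  2.1195] gp [ 0.4697 -0.1524  0.2147] tilt 51.99657129753607 head -169.0771562042207 SHIFT [ 0.481  -0.0099  0.3865] rows 0.49365653397738357 ROLL 0
```

Run:
```python
from tip import *
o,M,p=state(); S0=Rz(10.9); ref=None
for ph in (0,15,30,40,50,60,70,80,90):
    T=R.from_rotvec(M[:,2]*np.radians(-ph)).as_matrix(); S=T@S0; up=S.T@[0,0,1]
    L,Rr,E=[Rb.T@(S@np.array(v)) for v in ([-.07,-.05,-.084],[-.07,.05,-.084],[-.07,.02,-.084])]
    b=np.array([.0,.02])-E[:2]; low=min(L[2],Rr[2]); bar=M0+Rb@np.r_[b,0]; bar[2]=max(.07-low, .07-min((S@np.array(v))[2] for v in ([.05,.05,-.084],[.05,-.05,-.084])))
    print(ph,'slope',np.degrees(np.arccos(up[2])),'exit rel bar',E,'bar box',b,'L',L[:2]+b,'R',Rr[:2]+b,'bar world',bar,'tool shift from now',M.T@(bar-p)/.04)
```

```text
0 slope 8.537736462515939e-07 exit rel bar [-0.0705  0.0183 -0.084 ] bar box [0.0705 0.0017] L [ 0.0017 -0.05  ] R [-0.0007  0.05  ] bar world [ 0.5752 -0.1427  0.154 ] tool shift from now [ 1.3477 -2.6406  0.7401]
15 slope 11.802208035509546 exit rel bar [-0.0539  0.0087 -0.0968] bar box [0.0539 0.0113] L [ 0.0128 -0.0488] R [-0.0055  0.0495] bar world [ 0.5573 -0.1359  0.1673] tool shift from now [ 0.9305 -2.2329  0.7324]
30 slope 23.526045165657308 exit rel bar [-0.0338  0.0021 -0.1059] bar box [0.0338 0.0179] L [ 0.0232 -0.0459] R [-0.0099  0.0482] bar world [ 0.5363 -0.1327  0.1778] tool shift from now [ 0.6139 -1.7336  0.71  ]
40 slope 31.257057634768366 exit rel bar [-0.019  -0.0004 -0.1095] bar box [0.019  0.0204] L [ 0.0293 -0.0431] R [-0.0125  0.047 ] bar world [ 0.5214 -0.1327  0.1829] tool shift from now [ 0.4697 -1.3665  0.6876]
50 slope 38.887853557333024 exit rel bar [-0.0037 -0.0013 -0.1111] bar box [0.0037 0.0213] L [ 0.0345 -0.0397] R [-0.0148  0.0456] bar world [ 0.5062 -0.1344  0.1863] tool shift from now [ 0.3843 -0.9849  0.6599]
60 slope 46.38673728936677 exit rel bar [ 0.0116 -0.0005 -0.1105] bar box [-0.0116  0.0205] L [ 0.0387 -0.0358] R [-0.0166  0.0439] bar world [ 0.4911 -0.1377  0.1878] tool shift from now [ 0.3604 -0.6005  0.6279]
70 slope 53.71711624518194 exit rel bar [ 0.0266  0.0019 -0.1079] bar box [-0.0266  0.0181] L [ 0.0418 -0.0315] R [-0.0179  0.0421] bar world [ 0.4768 -0.1426  0.1875] tool shift from now [ 0.3986 -0.2248  0.5925]
80 slope 60.83606490269885 exit rel bar [ 0.0407  0.0059 -0.1033] bar box [-0.0407  0.0141] L [ 0.0436 -0.027 ] R [-0.0187  0.0401] bar world [ 0.4635 -0.1488  0.1853] tool shift from now [0.4977 0.1307 0.5547]
90 slope 67.69268305251654 exit rel bar [ 0.0536  0.0113 -0.0967] bar box [-0.0536  0.0087] L [ 0.0442 -0.0224] R [-0.0189  0.0382] bar world [ 0.4517 -0.1563  0.1813] tool shift from now [0.6549 0.4551 0.5158]
```

Call:
step_arm(steps=[[8,[0.06,-0.15,0.07],0],[8,[0.2,-0.5,0.2],0],[8,[0.4,-1.0,0.4],0],[8,[0.55,-1.5,0.6],0],[8,[0.61,-1.73,0.71],0]])

```text
clock: 23.75
ee_pos: [0.5643, -0.2631, 0.2823]
tool_rot: [-1.861, 1.533, 0.908]
ft_force: [0.1, 0.4, -2.1]
grip_width: 0.0138
finger_force: 30.0
```

Call:
step_arm(steps=[[8,[0,0,0],-1],[8,[0,0,0],-2.5],[8,[0,0,0],-4],[8,[0,0,0],-5.2],[8,[0,0,0],-6]])

```text
clock: 24.25
ee_pos: [0.5626, -0.2641, 0.2835]
tool_rot: [-2.113, 0.958, 0.655]
ft_force: [0.1, -0.8, -1.7]
grip_width: 0.014
finger_force: 30.0
```

Call:
step_arm(steps=[[8,[-0.19,0.24,-0.02],-1.6],[8,[-0.38,0.48,-0.05],-3.2],[8,[-0.57,0.72,-0.07],-4.8],[8,[-0.76,0.96,-0.1],-6.4],[8,[-0.94,1.2,-0.12],-8]])

```text
clock: 24.75
ee_pos: [0.5026, -0.2743, 0.2934]
tool_rot: [-2.244, 0.17, 0.289]
ft_force: [-0.1, 0.8, -1.8]
grip_width: 0.0141
finger_force: 30.0
```

Call:
step_arm(steps=[[8,[-0.18,0.15,-0.02],-1.4],[8,[-0.37,0.31,-0.05],-2.8],[8,[-0.55,0.47,-0.08],-4],[8,[-0.55,0.47,-0.08],-4],[8,[-0.55,0.47,-0.08],-4]])

```text
clock: 25.25
ee_pos: [0.478, -0.2882, 0.2875]
tool_rot: [-2.226, -0.21, 0.105]
ft_force: [0.3, -0.1, -1.9]
grip_width: 0.0141
finger_force: 30.0
```

Run:
```python
from sim import *
o,M,p=state(); print(o['ft_force'],o['grip_width'],p,o['q'])
a=grab('wrist','w10.png'); b=grab('side','s10.png'); c=grab('scene','e10.png')
cv2.imwrite('pics/c10.png',np.hstack([cv2.resize(b[190:350,210:380,::-1],(425,400),interpolation=cv2.INTER_CUBIC),cv2.resize(c[130:250,190:302,::-1],(373,400),interpolation=cv2.INTER_CUBIC)]))
def cream(im): 
    h=cv2.cvtColor(im,cv2.COLOR_RGB2HSV); return h
```

```text
[ 0.2705 -0.0643 -1.9387] 0.014087761190929535 [ 0.4524 -0.1551  0.1816] [-0.7805  0.7287  1.4434  0.4701  1.7598  0.4964]
```

Call:
step_arm(steps=[[8,[0,0,0],-1.2],[8,[0,0,0],0],[8,[0,0,0],-1.2],[8,[0,0,0],0],[8,[0,0,0],0]])

```text
clock: 25.9
ee_pos: [0.4778, -0.2882, 0.2877]
tool_rot: [-2.227, -0.21, 0.105]
ft_force: [-0.1, 0.5, -1.8]
grip_width: 0.0139
finger_force: 30.0
```

Run:
```python
from sim import *
F=[]
for i in range(6):
    a=cams.grab_frame('wrist'); F.append(ctrl.get_obs()['ft_force'])
print(np.mean(F,0))
a=grab('wrist','w11.png'); b=grab('side','s11.png'); c=grab('scene','e11.png')
top=np.hstack([cv2.resize(b[200:320,230:350,::-1],(400,400),interpolation=cv2.INTER_CUBIC),cv2.resize(c[130:250,190:310,::-1],(400,400),interpolation=cv2.INTER_CUBIC)])
bot=np.hstack([cv2.resize(a[:,:,::-1],(320,200)),cv2.resize(b[100:220,230:518,::-1],(480,200))])
cv2.imwrite('pics/c11.png',np.vstack([top,bot]))
```

```text
[ 0.0492 -0.0829 -1.6813]
```

View pics/c11.png

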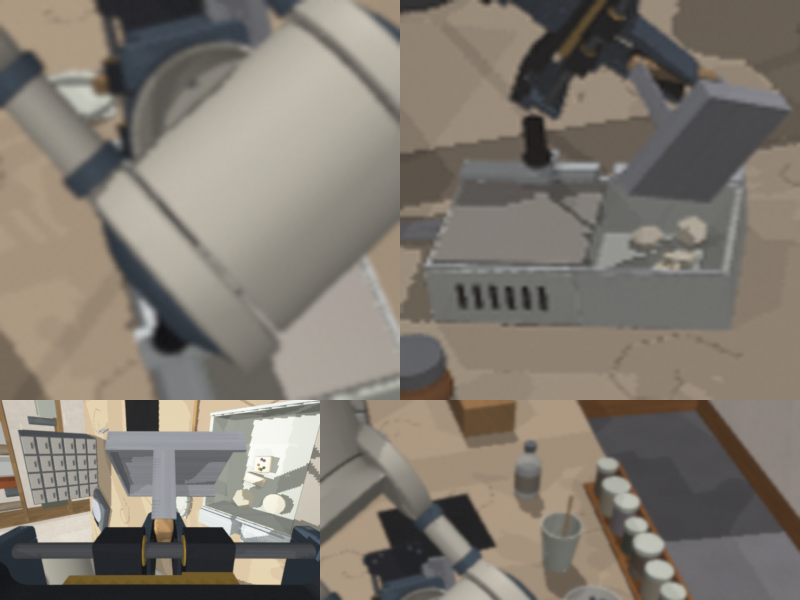

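The castings lie in the compartment, the pan is empty in the wrist view, and the weight reads 1.68 N against about 2.1 loaded. I'll lift, roll back and return.

Run:
```python
from sim import *
o,M,p=state(); q=o['q'].copy(); W=[p,np.array([.47,-.13,.25]),np.array([.50,.0,.24]),np.array([.5403,.2165,.22])]
for a,b,r in zip(W,W[1:],(2,8,8)):
    print(M.T@(b-a)/.04,r,np.linalg.norm(b-a)/.05); M=M@R.from_rotvec([0,0,np.radians(5*r)]).as_matrix(); q=ik(q,b-.172*M[:,2],M,3,False); print(q,M[:,1])
```

```text
[ 0.5671 -1.6751 -0.6289] 2 1.5016062074338843
[-0.7336  0.6408  1.4004  0.5176  1.8557  0.7676] [-0.0547 -0.6284 -0.776 ]
[ 1.0406 -1.8894  2.5563] 8 2.6758176320519302
[-0.5375  0.6043  1.5189  0.6344  1.6939  1.5667] [-0.6766 -0.534  -0.507 ]
[-0.8188 -3.3185  4.3448] 8 4.422503363480914
[-0.1716  0.6135  1.5756  0.8376  1.4406  2.4463] [-0.9818 -0.1898 -0.0009]
```

Call:
step_arm(steps=[[8,[0.1,-0.35,-0.13],0],[8,[0.25,-0.75,-0.28],0],[8,[0.4,-1.15,-0.43],0.5],[8,[0.52,-1.5,-0.56],1],[8,[0.57,-1.68,-0.63],2]])

```text
clock: 26.85
ee_pos: [0.4964, -0.2619, 0.3589]
tool_rot: [-2.243, -0.019, 0.197]
ft_force: [0.2, 0.2, -1.9]
grip_width: 0.0138
finger_force: 30.0
```

Call:
step_arm(steps=[[8,[0.2,-0.4,0.5],1.6],[8,[0.4,-0.75,1.0],3.2],[8,[0.6,-1.1,1.5],4.8],[8,[0.8,-1.5,2.0],6.4],[8,[1.04,-1.89,2.56],8]])

```text
clock: 27.35
ee_pos: [0.5261, -0.1313, 0.3477]
tool_rot: [-2.165, 0.773, 0.568]
ft_force: [0.5, 0.6, -1.0]
grip_width: 0.0139
finger_force: 30.0
```

Call:
step_arm(steps=[[8,[-0.17,-0.7,0.9],1.6],[8,[-0.35,-1.4,1.8],3.2],[8,[-0.5,-2.1,2.75],4.8],[8,[-0.68,-2.8,3.65],6.4],[8,[-0.82,-3.32,4.34],8]])

```text
clock: 27.85
ee_pos: [0.5661, 0.0868, 0.3277]
tool_rot: [-1.857, 1.538, 0.909]
ft_force: [0.1, -1.1, -1.8]
grip_width: 0.0138
finger_force: 30.0
```

Call:
step_arm(steps=[[8,[0,0,0],0],[8,[0,0,0],0],[8,[0,0,0],0],[8,[0,0,0],0],[8,[0,0,0],0]])

```text
clock: 28.35
ee_pos: [0.5662, 0.0827, 0.3265]
tool_rot: [-1.859, 1.535, 0.905]
ft_force: [-0.8, 0.6, -1.7]
grip_width: 0.0138
finger_force: 30.0
```

Run:
```python
from sim import *
o,M,p=state(); print(M[:,1],o['ft_force']); plan([.5405,.2165,.0868])
grab('side','s12.png'); print([proj('s12.png',v) for v in ([.54,.2165,.22],)])
```

```text
[-0.982  -0.1886 -0.0013] [-0.8244  0.6158 -1.7291]
clk 28.35 q [-0.1728  0.613   1.5749  0.8376  1.4413  2.4468] gp [0.5408 0.2158 0.2205] tilt 51.97724558730936 head -169.12741121761005 SHIFT [2.6223 0.0075 2.0731] rows 2.674223845515995 ROLL 0
[array([294.1298, 116.4081])]
```

Call:
step_arm(steps=[[8,[0.5,0,0.4],0],[8,[1.1,0,0.87],0],[8,[1.7,0,1.34],0],[8,[2.2,0,1.74],0],[8,[2.45,0,1.94],0]])

```text
clock: 28.9
ee_pos: [0.5657, 0.0839, 0.1993]
tool_rot: [-1.859, 1.536, 0.908]
ft_force: [0.1, -0.4, -0.6]
grip_width: 0.014
finger_force: 30.0
```

Call:
step_arm(steps=[[8,[0.07,0,0.06],0],[8,[0.13,0,0.1],0],[8,[0.17,0,0.13],0],[8,[0.17,0,0.13],0],[8,[0.17,0,0.13],0]])

```text
clock: 29.4
ee_pos: [0.5662, 0.0842, 0.1933]
tool_rot: [-1.86, 1.534, 0.905]
ft_force: [1.1, -0.3, -1.8]
grip_width: 0.0138
finger_force: 30.0
```

Run:
```python
from sim import *
F=[]
for i in range(4): cams.grab_frame('wrist'); F.append(ctrl.get_obs()['ft_force'])
print(np.mean(F,0)); plan([.5405,.2165,.0862])
```

```text
[-0.127  -0.0027 -1.2107]
clk 29.6 q [-0.1702  0.8183  1.6356  0.8831  1.2663  2.2417] gp [0.5405 0.2173 0.087 ] tilt 51.97066952176415 head -169.0728445659197 SHIFT [ 0.0271  0.0042 -0.0035] rows 0.022115784570958023 ROLL 0
```

Call:
step_arm(steps=[[8,[0.02,0,0.015],0],[8,[0.02,0,0.015],0],[20,[0.02,0,0.015],0],[40,[0.02,0,0.015],0],[50,[0.02,0,0.015],0]])

```text
clock: 30.1
ee_pos: [0.566, 0.0842, 0.1916]
tool_rot: [-1.86, 1.535, 0.906]
ft_force: [-0.4, 0.0, -0.3]
grip_width: 0.0331
finger_force: 0.0
```

Call:
step_arm(steps=[[50,[0,0,0],0],[50,[0,0,0],0],[50,[0,0,-0.3],0],[50,[0,0,-1],0],[50,[0,0,-2],0]])

```text
clock: 30.6
ee_pos: [0.5776, 0.022, 0.2412]
tool_rot: [-1.861, 1.535, 0.909]
ft_force: [0.0, -0.1, 0.4]
grip_width: 0.0504
finger_force: 0.0
```

Call:
step_arm(steps=[[50,[0,0,-1],0],[50,[-0.5,0,-2],0],[50,[-1.2,0,-3],0],[50,[-2,0,-4],0],[50,[-2.5,0,-4.5],0]])

```text
clock: 31.1
ee_pos: [0.5929, -0.0582, 0.4347]
tool_rot: [-1.861, 1.535, 0.901]
ft_force: [1.4, 1.0, -0.6]
grip_width: 0.0503
finger_force: 0.0
```

Run:
```python
from h import *
f='s13.png'; b=grab('side',f); c=grab('scene','e13.png'); a=grab('wrist','w13.png'); plan([0,0,0])
# bar ends in scene+side by wood mask vs predicted
S=R.from_euler('z',10.9,degrees=True).as_matrix(); bar=np.array([.5405,.2170,.087])
for nm,im in (('s13.png',b),('e13.png',c),('w13.png',a)):
    pr=np.array([proj(nm,bar+S@[0,e,0]) for e in(-.05,.05)]); h=cv2.cvtColor(im,cv2.COLOR_RGB2HSV)
    x0,y0=np.maximum(pr.min(0).astype(int)-12,0); x1,y1=pr.max(0).astype(int)+12
    g=h[y0:y1,x0:x1]; m=(g[...,0]>7)&(g[...,0]<20)&(g[...,1]>g[...,1].max()*.75)
    yx=np.argwhere(m); print(nm,'pred',pr.round(1).tolist(),'mask mean',(yx.mean(0)[::-1]+[x0,y0]).round(1),'pred mean',pr.mean(0).round(1),len(yx))
    pc=[proj(nm,bar+S@[x,y,-.062]).round().astype(int).tolist() for x,y in((-.07,-.05),(-.07,.05),(.05,.05),(.05,-.05))]; print(pc)
# differences against start frames outside expected zones
for n,o in (('scene1.png','e13.png'),('side1.png','s13.png')):
    d=cv2.absdiff(cv2.imread('pics/'+n),cv2.imread('pics/'+o)).max(2)>40
    k,l,s,ce=cv2.connectedComponentsWithStats(d.astype('u1')); print(n,[t.tolist() for t in s[1:] if t[4]>25])
```

```text
clk 31.25 q [-0.3804  0.5503  1.3392  0.7447  1.7798  2.5251] gp [0.5678 0.0755 0.3265] tilt 51.829871792360414 head -169.1215871394979 SHIFT [ 5.8653 14.3271  5.6594] rows 13.186604575634084 ROLL 0
s13.png pred [[300.5, 162.8], [290.6, 144.0]] mask mean [294.9 152.9] pred mean [295.5 153.4] 90
[[279, 183], [271, 164], [306, 156], [316, 175]]
e13.png pred [[377.4, 211.2], [414.7, 211.3]] mask mean [397.8 210.5] pred mean [396.  211.2] 215
[[374, 214], [409, 215], [415, 241], [377, 241]]
w13.png pred [[327.9, 43.7], [327.9, 106.9]] mask mean [329.3  79.9] pred mean [327.9  75.3] 664
[[395, -1], [381, 68], [290, 68], [281, -1]]
scene1.png [[194, 0, 109, 79, 4203], [369, 0, 21, 24, 428], [406, 0, 4, 13, 34], [410, 0, 8, 19, 74], [592, 0, 8, 10, 30], [544, 12, 49, 41, 661], [406, 26, 27, 85, 906], [358, 31, 23, 41, 363], [386, 41, 20, 19, 107], [316, 46, 38, 58, 1109], [543, 50, 21, 7, 46], [537, 56, 37, 11, 188], [259, 65, 12, 12, 83], [389, 68, 28, 13, 81], [516, 73, 73, 49, 1585], [289, 75, 6, 9, 29], [280, 75, 46, 66, 1456], [268, 79, 18, 21, 123], [333, 110, 21, 19, 157], [281, 124,
[... 655 characters left out ...]
1890], [374, 44, 32, 26, 121], [106, 50, 59, 113, 2360], [228, 57, 27, 17, 169], [110, 65, 7, 19, 43], [256, 77, 64, 53, 1244], [321, 98, 65, 38, 990], [90, 102, 17, 8, 62], [87, 119, 15, 9, 82], [150, 118, 12, 17, 147], [142, 120, 10, 9, 42], [67, 137, 9, 8, 34], [0, 140, 78, 88, 2414], [88, 147, 45, 67, 2185], [153, 147, 67, 94, 2197], [303, 164, 6, 14, 44], [81, 167, 6, 12, 32], [22, 172, 29, 10, 81], [283, 172, 8, 4, 26], [131, 205, 17, 13, 117], [160, 208, 16, 8, 64], [259, 235, 76, 40, 1262], [0, 243, 71, 73, 3187], [167, 245, 241, 155, 15164], [334, 249, 10, 16, 48], [304, 258, 11, 13, 64], [117, 271, 56, 65, 1774], [283, 276, 23, 6, 34], [264, 287, 6, 10, 34], [49, 318, 51, 31, 386]]
```

Run:
```python
from h import *
def cnt(f,poly):
    im=cv2.imread('pics/'+f); m=np.zeros(im.shape[:2],'u1'); cv2.fillPoly(m,[np.array(poly,'i4')],1)
    b,g,r=[im[...,i].astype(int) for i in range(3)]; c=((r-b>18)&(r>120)&(m>0)).astype('u1'); n,l,s,ce=cv2.connectedComponentsWithStats(c); return int(c.sum()),[(t[:4].tolist(),int(t[4])) for t in s[1:] if t[4]>6]
pan=lambda f,S,bar:[proj(f,bar+S@np.array([x,y,-.081])).round() for x,y in((-.066,-.046),(-.066,.046),(.046,.046),(.046,-.046))]
S0=R.from_euler('z',15,degrees=True).as_matrix();S1=R.from_euler('z',10.9,degrees=True).as_matrix()
for f,S in (('scene1.png',S0),('e13.png',S1),('side1.png',S0),('s13.png',S1)): print(f,cnt(f,pan(f,S,np.array([.5403,.217,.087]))))
Rb=R.from_euler('z',9.5,degrees=True).as_matrix();M0=np.array([.506,-.156,0])
for f in ('w13.png','w11.png','w4.png'): print(f, [proj(f,M0+Rb@np.array([x,y,.006])).round() for x,y in((-.065,-.06),(-.065,.06),(.065,.06),(.065,-.06))])
for f in('e13.png','s13.png','e11.png'):
    im=cv2.imread('pics/'+f); poly=[proj(f,M0+Rb@np.array([x,y,.006])).round() for x,y in((-.065,-.06),(-.065,.06),(.065,.06),(.065,-.06))]; print(f,np.array(poly).tolist(),cnt(f,poly))
```

```text
scene1.png (80, [([383, 225, 4, 3], 7), ([397, 224, 9, 5], 23), ([388, 226, 2, 4], 7), ([386, 235, 7, 6], 18), ([400, 235, 9, 5], 24)])
e13.png (0, [])
side1.png (82, [([283, 167, 8, 6], 40), ([305, 171, 4, 4], 10), ([288, 176, 7, 5], 26)])
s13.png (0, [])
w13.png [array([ 4272., -8271.]), array([ 755., -618.]), array([ 426., -628.]), array([ 1330., -8760.])]
w11.png [array([614., 247.]), array([447., 201.]), array([467.,  42.]), array([679.,  19.])]
w4.png [array([704.,   4.]), array([605.,  55.]), array([574., -45.]), array([ 679., -105.])]
e13.png [[252.0, 199.0], [291.0, 200.0], [287.0, 226.0], [246.0, 225.0]] (70, [([261, 199, 7, 4], 26), ([274, 200, 7, 3], 18), ([269, 205, 9, 3], 17), ([270, 209, 4, 2], 7)])
s13.png [[282.0, 292.0], [270.0, 256.0], [317.0, 244.0], [332.0, 279.0]] (227, [([277, 259, 9, 9], 63), ([290, 260, 6, 10], 49), ([297, 261, 10, 9], 58), ([281, 272, 10, 8], 57)])
e11.png [[252.0, 199.0], [291.0, 200.0], [287.0, 226.0], [246.0, 225.0]] (52, [([261, 199, 7, 4], 23), ([270, 206, 8, 2], 15), ([270, 209, 4, 2], 7)])
```

The pan is empty and the side view shows four castings in the compartment, so I'll hand it in.

Run:
```python
from h import *
for f in ('s3.png','s13.png'):
    m=(cv2.imread('pics/'+f).max(2)[275:320,265:300]<60); yx=np.argwhere(m); print(f,yx.mean(0)[::-1]+[265,275],len(yx))
print(ctrl.job_done())
```

```text
s3.png [280.7009 297.6154] 117
s13.png [280.4779 297.5221] 136
the job is handed in; nothing more can be done
None
```

The job is handed in at about 31 s of the 67 s allowed: the cover is open with the knob down in the last notch, all four castings are in the compartment, and the empty scoop is back flat on its mat, turned about 4° from how it lay. I did not check each bystander's position against the start separately.

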